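# Quarter-turn a plaster mould in the fence's notch and dock it in the casting bay

## Task

Dock the plaster casting mould: first take the one thing that stands between it and its place in the bay and set it down on the plywood board (upright, if it is the pot), leaving everything else where it is. Then, keeping the mould flat on the bench and off the other things, swing it a quarter turn anticlockwise seen from above with its far right corner held in the notch of the wooden back fence, so that its long side comes to lie along the fence. Slide it along the fence to the right, fully home against the end stop, and swing the keeper shut square behind it.

Things in the scene. Friction and masses are not known exactly. Their poses are not given: they have to be found in the camera images.
- fence: Wooden casting fence on the bench, fixed during a run, 42 mm high. Origin on the back fence's front face in the middle of the notch, bench level; x away from the robot, square to the fence (mould works at x < 0); y along it to the left. Back fence 34 mm thick: left length y +22 to +150 mm, right length y -22 to -278 mm. All numbers on notch, bay, rail and keeper are in this frame.
- notch (a point): Middle of the notch, at fence x = 8, y = 0: a gap 44 mm wide, open to the back, between two brass jaws of 8 mm radius (axes at x = 8, y = +30 and -30 mm). The mould's two sides ride on the jaws as it turns: its corner starts by the right jaw, short end flat on the fence, dips about 27 mm past the fence face at half turn, and ends by the left jaw, long side flat on the fence.
- bay_home (a point): Where the docked mould's centre comes to lie (fence x = -61, y = -168, bench level). The bay is open to the left, between the fence face (x = 0) and the near rail, closed at the right by the end stop (face at y = -258 mm). 3 mm side play.
- rail (a point): Left end of the near rail's straight inner face, at fence x = -123, y = -185, bench level. Rail 20 mm thick, from here to y = -258 mm; to the left of it a 32 mm lead-in flares towards the robot, as far as x = -158, y = -161 mm. 42 mm high.
- mould: White two-part plaster mould, a solid block 180 x 120 x 56 mm, pour hole in the top, two dark rubber bands; 0.75 to 1 kg; too wide to grasp, pushed by its sides. Origin: centre of the underside; x along the 180 mm, y along the 120 mm. At the start x points about away from the robot; its +x end is 0 to 60 mm off the back fence, turned up to 0.15 rad. Docked, x points to the fence's +y.
- mould_corner (a point): The mould's bottom corner at its x = +90, y = -60 mm: the far right one at the start, 80 mm left to 10 mm right of the notch's middle, not yet in the notch. It turns in the notch.
- keeper (a joint): Turn-button keeper, a wooden bar on a vertical screw on the fence's top at x = +17, y = -67 mm. 0 rad: lies along the fence pointing left; negative: points off to the back; +1.57 rad (stop): points square towards the robot behind the docked mould's left end (shut, 3 mm clear). Starts at -0.9 to 0 (open, clear of the mould); stiff (0.04 N m), stays put. Bar 16 mm wide, 44 mm long from the screw, 44 to 54 mm above the bench.
- keeper_knob (a point): Middle of the small round upright knob on the keeper bar, 37 mm from the screw, 10 to 15 mm thick, from 54 to 85 mm above the bench; this point is 74 mm above the bench. Pinch it from above or push it round.
- board: Plywood board 223 x 271 x 11 mm lying flat on the bench at the right (it does not move), for the things in the way. Origin at the centre of its underside, x along its 223 mm, y along its 271 mm; top 10 to 11 mm above the bench.
- pot: Closed plastic glaze pot with a screw lid, 60 mm across and 74 mm high (body 57 mm across below 60 mm height), 0.11 kg. Origin at the centre of its base.
- clay_ball: Rounded brown lump of clay 52 mm (x) x 59 mm (y) x 37 mm high, firm, 0.12 kg. Origin at the centre of its underside.
- wood_rib: Flat wooden kidney-shaped rib 96 mm (x) x 61 mm (y) x 9 mm, lying flat, 0.02 kg; pick it across its 61 mm. Origin at the centre of its underside. Of pot, clay ball and rib, one stands in the mould's way, between the notch and the bay, and two out of the way, in front of the rail and further left; which is which varies.
- bowl: Glass bowl 106 mm across, 63 mm high, left of the mould: leave alone. Origin at the centre of its base.
- star: Small clay star 49 x 48 x 8 mm lying on the bench in front of the work: leave alone. Origin at the centre of its underside.
- rubber_rib: Red rubber kidney rib 55 x 86 x 8 mm lying flat at the left front: leave alone. Origin at the centre of its underside.
Things that resemble listed ones, but are neither listed nor needed, are in the scene too. Leave any purple look-alike of the pot alone.

How it is judged:
By the outcome, as a careful person would: the job done as asked, in the order asked, and still so for the second after the job is handed in, with the robot touching nothing.
It also fails if it takes over 72 s, if anything falls off the work surface, if the arm or the gripper's body presses on something with over 40 N, if the wrist force passes 120 N, or if a joint passes its speed limit or range.

## Robot

A 6-joint arm with a two-finger parallel gripper is mounted at the origin on the work surface; the furniture and walls round the work are solid. World frame = base frame: x ahead of the robot, y to its left, z up, the work surface at z = 0. Lengths are in m, angles in rad, forces in N, time in s.
With the tool pointing down it reaches from about 0.225 to 0.875 m from the base axis. Payload 3.4 kg.
Tool frame: the origin (TCP) lies at the very end of the fingers, on their centre line; the grasp point (between the pads) lies 19 mm behind it; z points along the fingers, y is the direction in which the jaws open and shut (so a half turn about z gives the same grasp; the last joint's range is limited). The gripper opens to 85 mm and grips with 20 to 120 N. Pads are 22 mm wide; open, the fingers measure 114 mm over their backs; the gripper's body (76 mm by 85 mm) begins 54 mm behind the grasp point. The pads swing forward as they close: fully open they stand 13 mm farther back than shut.
Start: joints at [1.079, 0.276, 1.505, -0, 1.361, -0.121], TCP at [0.208, 0.536, 0.231] pointing down, gripper open.
Joint ranges: [-2.89, 2.89], [-0.75, 2.08], [0.22, 2.7], [-1.18, 4.32], [0.11, 2.71], [-2.7, 2.7]. Speed limits (rad/s): [2.57, 2.57, 3.14, 3.14, 3.14, 3.14].

## Interface

Orientations are given as a unit quaternion [w, x, y, z].
In Python, from rig import get_state, get_image, camera_model, sign_off gives the robot as it stands. The module is installed in compiled form; this text tells all that it offers.
- The arm moves only by the tool drive_tool, never from a script. Its argument "motion" is text: rows parted by semicolons, each of 7 numbers parted by spaces: the turn, a rotation vector about the tool's x, y, z in degrees, then the shift along the tool's x, y, z in m, then the opening in per cent of the stroke, from 0 (shut) to 100 (fully open). In form: wx wy wz tx ty tz hand; .... A call has 1 to 12 rows; each row shifts and turns the pose as measured when the row begins, along the tool's axes as they then stand; what a row does not reach is not made up. A row lasts 1/8 s, in which the tool goes at most 62.5 mm and 10.7 degrees, less where a joint would pass 70% of its speed; a pose out of reach is approached as far as the arm can. A call is refused whole if a number of a shift passes 0.0625 or a number of a turn 10.7, either way. A call with a gripper value outside its range is refused whole. The fingers move at their own pace and stop on an object; "newtons" is the grip in N (left out, the last holds). Time passes only in rows, so rows that do not move let the fingers close. It gives the time, the measured TCP pose, the force and the opening at its end, in the units of the state.
- get_state(): the state, without advancing time (a new reading comes with each control period).
- get_image(name): name is "scene" or "top"; returns (picture, depth): 384x512x3 uint8, red, green, blue; 384x512 float32, m along the optical axis (not along the pixel's ray), 0 where there is no reading.
- camera_model(name): a dict with "camera_matrix" (3x3 intrinsics, pixels), "cam_to_world" (4x4, takes a point from camera to world coordinates). Camera axes: x right, y up, looking along -z (the intrinsics and any distortion apply to the point x, -y, -z); pixel columns grow to the right and rows downward; lengths in m; the calibration is good to about 2 mm. A picture is of the moment at which its call begins. camera_model takes no time and is no camera call.
- sign_off(): hands the job in, once; it reports no verdict.
The state is a dict: "clock": time; "qpos": joint angles; "qd": joint speeds; "effort": joint torques, N m; "position": TCP position; "ee_rot": TCP orientation; "contact_force": force on the tool from outside, world axes, zero at the start; "moment": the same for the moment, N m; "width": finger opening in m.
Only numpy, scipy, OpenCV 4.12 (cv2) and the standard library are available. Lean on these libraries where they do the work, as an engineer would, in place of code of your own. Each camera call takes 0.05 s, during which the arm holds its last target.

## Working session

There is one attempt and no reset: what is moved stays moved. The work goes in short steps, Python scripts to look and compute and a tool call to move; the robot and the scene stay as the last step left them, time stands still between calls to the robot, and variables do not carry over. Pictures are saved under pics/ and viewed, and the job is handed in when it is done.

Besides the shell and the picture viewer there is one more tool, called after ">>>" as a command line: name --argument value ..., lists and objects as JSON in quotes. drive_tool: Moves the arm, as the interface text tells. Its arguments: {"type":"object","properties":{"motion":{"type":"string"},"newtons":{"type":"number"}},"required":["motion"]}

```bash
mkdir -p pics; ls
python3 - <<'E'
from rig import *
import cv2,numpy as np
for n in("scene","top"):
    p,d=get_image(n);cv2.imwrite(f"pics/{n}0.png",p[:,:,::-1]);np.savez(f"{n}0.npz",p=p,d=d)
    m=camera_model(n);print({k:np.round(v,3).tolist() if not isinstance(v,str) else v for k,v in m.items()})
print(get_state())
E
```

```text
pics
{'camera_matrix': [[463.996, 0.0, 258.171], [0.0, 463.996, 189.581], [0.0, 0.0, 1.0]], 'cam_to_world': [[0.845, 0.342, -0.412, -0.013], [-0.535, 0.564, -0.629, -0.854], [0.017, 0.752, 0.659, 0.972], [0.0, 0.0, 0.0, 1.0]]}
{'camera_matrix': [[380.096, 0.0, 251.649], [0.0, 380.096, 188.062], [0.0, 0.0, 1.0]], 'cam_to_world': [[-0.012, 0.981, -0.195, 0.309], [-1.0, -0.009, 0.016, 0.034], [0.014, 0.196, 0.981, 1.153], [0.0, 0.0, 0.0, 1.0]]}
{'clock': 0.1, 'qpos': array([ 1.07899437e+00,  2.76559158e-01,  1.50598988e+00,  8.82615801e-06,
        1.36071550e+00, -1.21008523e-01]), 'qd': array([-0.00044438, -0.00158213, -0.00323996, -0.00034315,  0.00211678,
        0.00158264]), 'effort': array([ 1.24466776e-03, -4.17699945e+01, -2.46404600e+01,  1.89535172e-04,
        5.82377339e-03,  5.78336824e-06]), 'position': array([0.20813986, 0.53550807, 0.23051723]), 'ee_rot': array([-2.56262233e-04,  1.84337309e-01,  9.82862685e-01, -7.95705641e-04]), 'contact_force': array([-0.32621849, -0.85192355,  0.63818159]), 'moment': array([-0.01048332, -0.01374345, -0.01780023]), 'width': 0.08578622245028744}
```

View pics/top0.png

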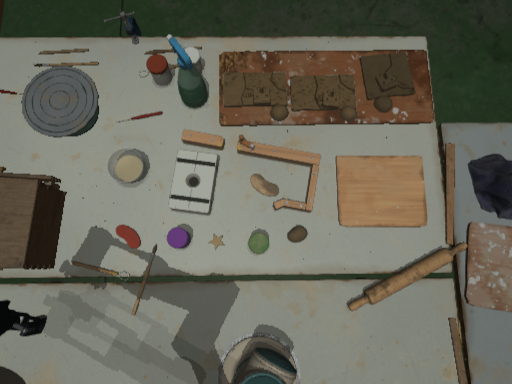

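View pics/scene0.png

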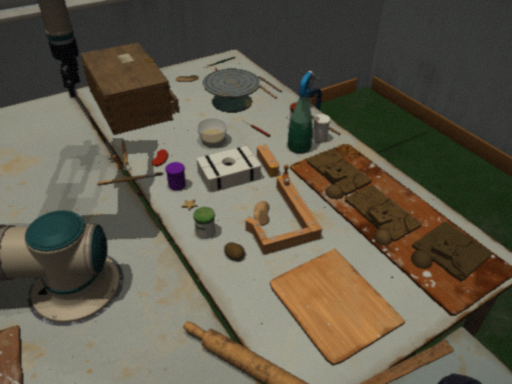

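```bash
cat > h.py <<'E'
import numpy as np,cv2
from rig import *
def ray(n,u,v):
    m=camera_model(n);K=m["camera_matrix"];T=m["cam_to_world"]
    d=np.array([(u-K[0,2])/K[0,0],-(v-K[1,2])/K[1,1],-1.0])
    return T[:3,3],T[:3,:3]@d
def plane(n,u,v,z):
    o,d=ray(n,u,v);t=(z-o[2])/d[2];return (o+t*d)
def pts(n,d):
    m=camera_model(n);K=m["camera_matrix"];T=m["cam_to_world"]
    v,u=np.mgrid[:384,:512]
    c=np.stack([(u-K[0,2])/K[0,0]*d,-(v-K[1,2])/K[1,1]*d,-d],-1)
    return c@T[:3,:3].T+T[:3,3]
def proj(n,P):
    m=camera_model(n);K=m["camera_matrix"];T=m["cam_to_world"]
    c=(np.asarray(P)-T[:3,3])@T[:3,:3];return K[0,0]*c[0]/-c[2]+K[0,2],-K[1,1]*c[1]/-c[2]+K[1,2]
E
python3 - <<'E'
from h import *
for n,(x0,y0,x1,y1) in dict(top=(100,115,330,265),scene=(150,100,380,290)).items():
    z=np.load(n+"0.npz");p=z["p"];c=cv2.resize(p[y0:y1,x0:x1],(800,int(800*(y1-y0)/(x1-x0))),interpolation=cv2.INTER_CUBIC)
    cv2.imwrite(f"pics/{n}0c.png",c[:600,:,::-1])
    P=pts(n,z["d"]);
    print(n,P[200,150] if n=="top" else P[100,180], P[195,380] if n=="top" else P[300,330])
E
```

```text
top [ 0.50422984  0.32739101 -0.00175636] [ 0.51118946 -0.37873094  0.00981692]
scene [ 0.62117767  0.71004317 -0.00453221] [ 0.51732654 -0.38039727  0.01160335]
```

View pics/top0c.png

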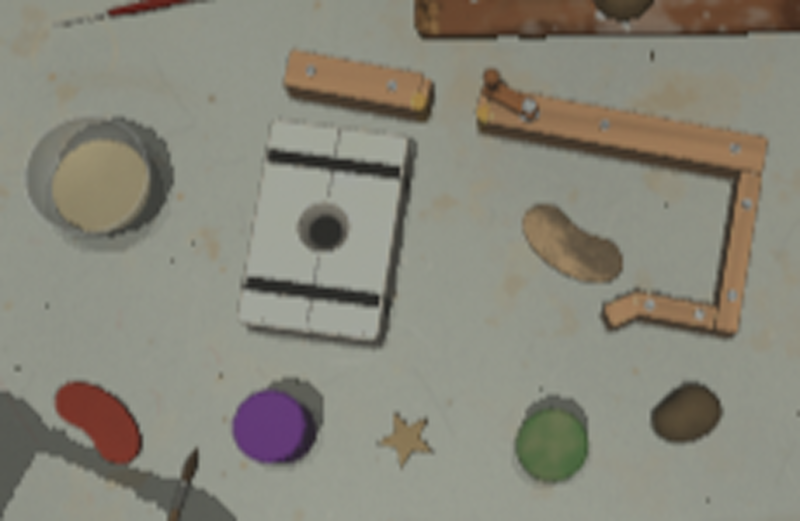

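View pics/scene0c.png

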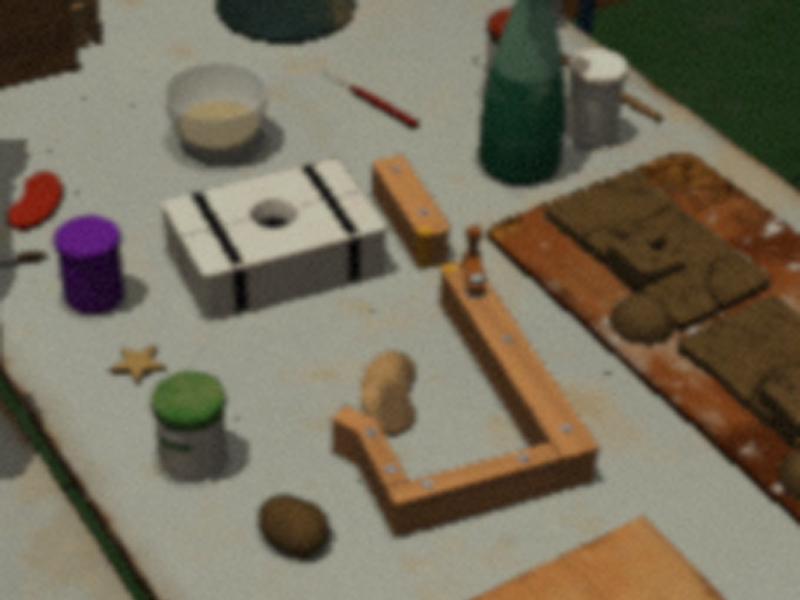

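Run:
```python
from h import *
z=np.load("top0.npz");p=z["p"];P=pts("top",z["d"])
s=np.load("scene0.npz");PS=pts("scene",s["d"])
for nm,P_,p_ in(("top",P,p),("scene",PS,s["p"])):
    reg=(P_[...,0]>.4)&(P_[...,0]<.8)&(P_[...,1]>-.3)&(P_[...,1]<.3)
    hsv=cv2.cvtColor(p_,cv2.COLOR_RGB2HSV)
    org=reg&(hsv[...,1]>85)&(hsv[...,0]>4)&(hsv[...,0]<25)&(P_[...,2]>.034)&(P_[...,2]<.048)
    n,l,st,ce=cv2.connectedComponentsWithStats(org.astype(np.uint8))
    print(nm)
    for i in range(1,n):
        if st[i,4]>60:
            q=P_[l==i];print(st[i],q.mean(0).round(4));r=cv2.minAreaRect((q[:,:2]*1000).astype(np.float32));print(np.round(cv2.boxPoints(r)).tolist(),r)
    wh=reg&(P_[...,2]>.05)&(P_[...,2]<.062)&(P_[...,1]>-.0)&(P_[...,1]<.18)&(P_[...,0]<.72)&(hsv[...,1]<60)
    n,l,st,ce=cv2.connectedComponentsWithStats(wh.astype(np.uint8));i=1+np.argmax(st[1:,4]);q=P_[l==i];print("mould",q[:,2].mean());r=cv2.minAreaRect((q[:,:2]*1000).astype(np.float32));print(np.round(cv2.boxPoints(r)).tolist(),r)
    yel=reg&(hsv[...,0]>=18)&(hsv[...,0]<32)&(hsv[...,1]>130)
    n,l,st,ce=cv2.connectedComponentsWithStats(yel.astype(np.uint8))
    for i in range(1,n):
        if st[i,4]>3: print("brass",st[i],ce[i],P_[l==i].mean(0))
    bd=(P_[...,0]>.35)&(P_[...,0]<.75)&(P_[...,1]<-.2)&(P_[...,1]>-.65)&(P_[...,2]>.005)&(P_[...,2]<.018)&(hsv[...,1]>70)&(hsv[...,0]<28)
    n,l,st,ce=cv2.connectedComponentsWithStats(bd.astype(np.uint8));i=1+np.argmax(st[1:,4]);q=P_[l==i];print("board",q[:,2].mean());r=cv2.minAreaRect((q[:,:2]*1000).astype(np.float32));print(np.round(cv2.boxPoints(r)).tolist(),r)
```

```text
top
[322 103  17   5  72] [ 0.793  -0.2345  0.0421]
[[785.0, -258.0], [799.0, -258.0], [800.0, -208.0], [786.0, -208.0]] ((792.6174926757812, -233.01393127441406), (50.3934326171875, 13.77663803100586), 88.83112335205078)
[273 105  14  12 115] [ 0.7768 -0.0734  0.0377]
[[758.0, -55.0], [760.0, -96.0], [797.0, -94.0], [795.0, -53.0]] ((777.7589721679688, -74.45940399169922), (36.97742462158203, 41.46923065185547), 3.2246181964874268)
[182 130  42  17 436] [0.686  0.1645 0.042 ]
[[657.0, 106.0], [691.0, 99.0], [716.0, 223.0], [682.0, 230.0]] ((686.5421142578125, 164.3924560546875), (126.17530059814453, 35.07764434814453), 78.8026123046875)
[ 237  142   83   69 1295] [ 0.5906 -0.0969  0.0416]
[[449.0, -158.0], [634.0, -194.0], [683.0, 55.0], [498.0, 92.0]] ((565.9132080078125, -51.314697265625), (254.23912048339844, 188.32760620117188), 78.79512023925781)
mould 0.056090737353330505
[[454.0, 125.0], [639.0, 121.0], [641.0, 179.0], [455.0, 183.0]] ((547.3156127929688, 151.77923583984375), (57.809146881103516, 185.11900329589844), 88.68721771240234)
brass [219 142   4   5  16] [220.3125 14
[... 2270 characters left out ...]
 3   4   5] [347.  200.4] [ 0.78635334 -0.12851311  0.02031192]
brass [349 199   7   7  16] [351.8125 201.8125] [ 0.79149732 -0.14385941  0.0241232 ]
brass [357 205   4   3   6] [358.83333333 206.16666667] [ 0.7955481  -0.17057975  0.02556063]
brass [361 210  22  18  83] [372.57831325 218.07228916] [ 0.7916415  -0.23274492  0.03035411]
brass [375 229  13  12  29] [379.4137931  233.68965517] [ 0.76351604 -0.2904066   0.03237037]
brass [241 254   2   2   4] [241.5 254.5] [ 0.40183155 -0.14646826  0.02129363]
board 0.00976906044947758
[[411.0, -520.0], [637.0, -522.0], [641.0, -248.0], [415.0, -246.0]] ((525.909912109375, -383.98834228515625), (274.05078125, 225.810302734375), 89.2789306640625)
```

```bash
cat >> h.py <<'E'
FO=np.array([.6545,.083]);YAW=-0.195
EX=np.array([np.cos(YAW),np.sin(YAW)]);EY=np.array([-EX[1],EX[0]])
def f2w(x,y):return FO+x/1000*EX+y/1000*EY
def w2f(P):d=np.asarray(P)[:2]-FO;return np.array([d@EX,d@EY])*1000
def mould(n,p,d,bl=None):
    P=pts(n,d);hsv=cv2.cvtColor(p,cv2.COLOR_RGB2HSV)
    m=(P[...,2]>.047)&(P[...,2]<.065)&(P[...,0]>.4)&(P[...,0]<.74)&(P[...,1]>-.25)&(P[...,1]<.21)&~((hsv[...,1]>80)&(hsv[...,2]>60))
    if bl is not None:m&=bl
    m=cv2.morphologyEx(m.astype(np.uint8),cv2.MORPH_CLOSE,np.ones((5,5)))
    k,l,st,ce=cv2.connectedComponentsWithStats(m);i=1+np.argmax(st[1:,4])
    # contour -> plane z=.056
    c=max(cv2.findContours((l==i).astype(np.uint8),0,2)[0],key=len)[:,0]
    h=np.array([plane(n,u,v,.056)[:2]*1000 for u,v in c],np.float32)
    r=cv2.minAreaRect(h);b=cv2.boxPoints(r)
    return r,b,st[i]
E
python3 - <<'E'
from h import *
for n in("top","scene"):
    z=np.load(n+"0.npz");r,b,st=mould(n,z["p"],z["d"]);print(n,r,st,b.round(1).tolist());print("fence",[w2f(q/1000).round(1).tolist() for q in b])
    P=pts(n,z["d"]);p=z["p"];hsv=cv2.cvtColor(p,cv2.COLOR_RGB2HSV)
    # rib in bay
    F=(P[...,:2]-FO);fx=F@EX*1000;fy=F@EY*1000
    m=(fx<-15)&(fx>-150)&(fy<-40)&(fy>-250)&(P[...,2]<.025)&(hsv[...,1]>60)&(P[...,2]>.001)
    k,l,s,ce=cv2.connectedComponentsWithStats(cv2.morphologyEx(m.astype(np.uint8),cv2.MORPH_OPEN,np.ones((3,3))));i=1+np.argmax(s[1:,4])
    c=max(cv2.findContours((l==i).astype(np.uint8),0,2)[0],key=len)[:,0]
    h=np.array([plane(n,u,v,.009)[:2]*1000 for u,v in c],np.float32)
    r=cv2.minAreaRect(h);print("rib",s[i],r,cv2.boxPoints(r).round(1).tolist(),"fence ctr",w2f(np.array(r[0])/1000),"z",P[l==i][:,2].mean())
    dk=m
    for nm,zz in(("screw",(17,-67)),("rail",(-123,-185)),("flare",(-158,-161)),("jawL",(8,30)),("jawR",(8,-30)),("stop",(0,-258))):print(nm,np.round(proj(n,[*f2w(*zz),.042]),1))
E
```

```text
top ((548.1773681640625, 167.89849853515625), (88.80777740478516, 185.41497802734375), 87.559814453125) [ 186  151   31   63 1540] [[453.70001220703125, 127.5], [638.9000244140625, 119.5999984741211], [642.7000122070312, 208.3000030517578], [457.3999938964844, 216.1999969482422]]
fence [[-205.6, 4.7], [-22.4, 32.9], [-35.9, 120.7], [-219.1, 92.5]]
rib [251 174  28  22 364] ((544.01025390625, -20.834415435791016), (96.71611022949219, 44.65974807739258), 55.966304779052734) [[498.3999938964844, -48.400001525878906], [535.5, -73.4000015258789], [589.5999755859375, 6.699999809265137], [552.5999755859375, 31.700000762939453]] fence ctr [ -88.27607303 -123.27572653] z 0.008636739940518922
screw [251.8 146.8]
rail [282.3 198.4]
flare [272.3 208.4]
jawL [219.9 143.9]
jawR [239.3 147.4]
stop [312.8 163.4]
scene ((547.9298095703125, 170.4141845703125), (108.5679931640625, 181.41795349121094), 82.48521423339844) [ 201  149   60   32 1032] [[450.8999938964844, 128.5], [630.7999877929688, 104.69999694824219], [645.0, 212.39999389648438], [465.1000061035156, 236.10000610351562]]
fence [[-208.5, 5.1], [-27.5, 16.7], [-34.4, 125.1], [-215.5, 113.5]]
rib [254 201  15  24 287] ((541.2891235351562, -25.688289642333984), (98.9259262084961, 42.06475067138672), 56.726749420166016) [[496.6000061035156, -55.5], [531.7000122070312, -78.5999984741211], [586.0, 4.099999904632568], [550.7999877929688, 27.200000762939453]] fence ctr [ -90.00511325 -128.56487251] z 0.008415590045801833
screw [286.1 183.2]
rail [257.6 219.6]
flare [243.1 217. ]
jawL [271.4 165.5]
jawR [278.7 176.6]
stop [308.1 226.2]
```

```bash
sed -i 's/<.21)/<.265)/' h.py
python3 - <<'E'
from h import *
for n in("top","scene"):
    z=np.load(n+"0.npz");r,b,st=mould(n,z["p"],z["d"]);print(n,r,st,b.round(1).tolist());print("fence",[w2f(q/1000).round(1).tolist() for q in b])
    p=z["p"]
    x0,y0=(225,130) if n=="top" else (225,145)
    c=cv2.resize(p[y0:y0+75,x0:x0+100],(800,600),interpolation=cv2.INTER_CUBIC);cv2.imwrite(f"pics/{n}0d.png",c[:,:,::-1])
E
```

```text
top ((550.4945068359375, 189.56410217285156), (121.27677154541016, 180.48019409179688), 81.69711303710938) [ 168  150   49   64 2344] [[452.3999938964844, 142.60000610351562], [631.0, 116.5], [648.5, 236.5], [470.0, 262.6000061035156]]
fence [[-209.8, 19.3], [-29.5, 28.3], [-35.6, 149.5], [-215.8, 140.4]]
scene ((549.2695922851562, 180.68569946289062), (130.48731994628906, 181.30844116210938), 81.48523712158203) [ 197  146   64   35 1383] [[450.0, 129.60000610351562], [629.2999877929688, 102.69999694824219], [648.5999755859375, 231.8000030517578], [469.29998779296875, 258.6000061035156]]
fence [[-209.7, 6.1], [-28.6, 14.5], [-34.6, 144.8], [-215.7, 136.4]]
```

View pics/top0d.png

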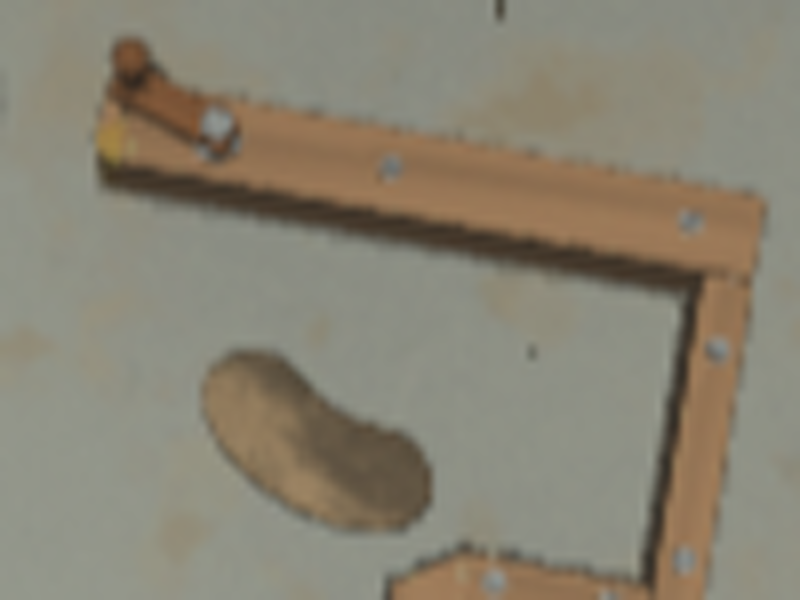

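View pics/scene0d.png

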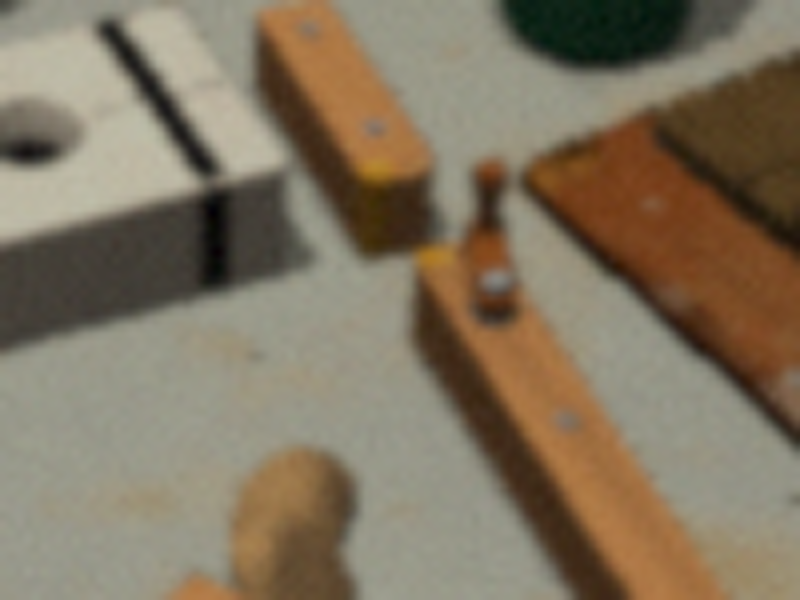

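Run:
```python
from h import *
n="top"
z=np.load(n+"0.npz");P=pts(n,z["d"]);p=z["p"];hsv=cv2.cvtColor(p,cv2.COLOR_RGB2HSV)
def obj(nm,box,cond,zz):
    x0,y0,x1,y1=box;m=np.zeros(p.shape[:2],bool);m[y0:y1,x0:x1]=1;m&=cond
    k,l,s,ce=cv2.connectedComponentsWithStats(m.astype(np.uint8));i=1+np.argmax(s[1:,4])
    c=max(cv2.findContours((l==i).astype(np.uint8),0,2)[0],key=len)[:,0]
    h=np.array([plane(n,u,v,zz)[:2]*1000 for u,v in c],np.float32);(cc,r)=cv2.minEnclosingCircle(h)
    print(nm,s[i],"ctr",np.round(cc),"r",round(r),"fence",w2f(np.array(cc)/1000).round(),"zmax",P[l==i][:,2].max().round(3))
sat=hsv[...,1]
obj("pot",(240,220,280,260),(hsv[...,0]>35)&(hsv[...,0]<70)&(sat>70),.074)
obj("ball",(283,220,312,246),sat>60,.02)
obj("star",(205,228,230,252),sat>60,.008)
obj("purple",(160,220,195,252),(hsv[...,0]>125)&(sat>80),.074)
obj("bowl",(100,140,153,192),P[...,2]>.012,.06)
obj("redrib",(112,220,146,252),(sat>120),.008)
# knob in both views by hand pixels
def tri(a,b):
    o1,d1=ray("top",*a);o2,d2=ray("scene",*b);A=np.stack([d1,-d2],1);t=np.linalg.lstsq(A,o2-o1,rcond=None)[0];q1=o1+t[0]*d1;q2=o2+t[1]*d2;print((q1+q2)/2,np.linalg.norm(q1-q2));return (q1+q2)/2
k=tri((225+130/8,130+53/8),(225+490/8,145+170/8));f=w2f(k);print("knob fence",f,"angle",np.arctan2(-(f[0]-17),f[1]+67))
m=((hsv[...,1]>45)&(P[...,2]<.03));c=cv2.resize((m[165:205,240:290]*255).astype(np.uint8),None,fx=8,fy=8,interpolation=0);cv2.imwrite("pics/ribm.png",c)
```

```text
pot [249 233  20  20 319] ctr [367.  -1.] r 28 fence [-266. -138.] zmax 0.08
ball [288 226  19  16 221] ctr [ 394. -118.] r 28 fence [-217. -248.] zmax 0.038
star [210 235  14  14  92] ctr [377. 121.] r 21 fence [-280.  -16.] zmax 1.153
purple [167 228  21  20 336] ctr [383. 227.] r 29 fence [-295.   89.] zmax 1.153
bowl [ 107  148   37   36 1049] ctr [596. 389.] r 56 fence [-116.  289.] zmax 1.153
redrib [116 225  24  23 330] ctr [394. 386.] r 44 fence [-314.  247.] zmax 1.153
[0.67818914 0.04539224 0.079169  ] 1.0616005369216519e-05
knob fence [ 30.52730195 -32.30484491] angle -0.3717607909930004
```

View pics/ribm.png

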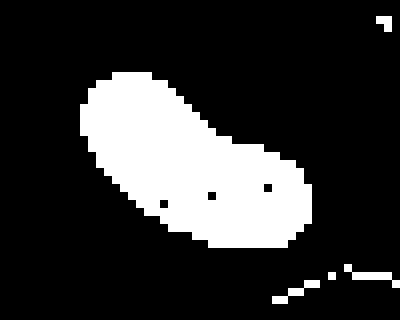

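```bash
cat >> h.py <<'E'
from scipy.spatial.transform import Rotation as Rn
def st():
    s=get_state();q=s["ee_rot"];R=Rn.from_quat([q[1],q[2],q[3],q[0]]);return s,np.array(s["position"]),R
def psi_of(R):
    y=R.as_matrix()[:,1];return np.degrees(np.arctan2(y[1],y[0]))
def plan(wps,start=None):
    """wps: list of (x,y,z,psi_deg,hand,nrows|None); world m"""
    if start is None:
        s,p,R=st()
    else: p,R=start
    rows=[]
    for (x,y,z,ps,hand,n) in wps:
        t=np.array([x,y,z]);d=(ps-psi_of(R)+180)%360-180 if abs(ps)<=400 else 0
        if n is None:n=max(1,int(np.ceil(max(np.linalg.norm(t-p)/.060,abs(d)/10.5))))
        Rt=Rn.from_matrix(np.array([[np.sin(np.radians(ps)),np.cos(np.radians(ps)),0],[-np.cos(np.radians(ps)),np.sin(np.radians(ps)),0],[0,0,-1]]))
        rv=(R.inv()*Rt).as_rotvec();
        p0,R0=p,R
        for k in range(1,n+1):
            pk=p0+(t-p0)*k/n;Rk=R0*Rn.from_rotvec(rv*k/n)
            sh=R.inv().apply(pk-p);tu=np.degrees((R.inv()*Rk).as_rotvec())
            tu=np.round(tu,1);sh=np.round(sh,4)
            rows.append(" ".join("%g"%(v+0) for v in [*tu,*sh])+" %g"%hand)
            p=p+R.apply(sh);R=R*Rn.from_rotvec(np.radians(tu))
    for i in range(0,len(rows),12):print("; ".join(rows[i:i+12]))
    return p,R
def where():
    s,p,R=st();print("t",round(s["clock"],2),"pos",p.round(4),"psi",round(psi_of(R),1),"tilt",np.round(np.degrees(np.arccos(-R.as_matrix()[2,2])),2),"F",np.round(s["contact_force"],1),"w",round(s["width"]*1000,1),"fence",w2f(p).round(1),"psiF",round(psi_of(R)-np.degrees(YAW),1))
E
python3 - <<'E'
from h import *
where()
c=plane("top",240+195/8-.5,165+160/8-.5,.009);print("rib c",c, "wide", )
z=np.load("top0.npz");P=pts("top",z["d"]);hsv=cv2.cvtColor(z["p"],cv2.COLOR_RGB2HSV)
m=(hsv[...,1]>45)&(P[...,2]<.03);m[:170]=0;m[198:]=0;m[:,:248]=0;m[:,281:]=0
vv,uu=np.nonzero(m);q=np.array([plane("top",u,v,.009)[:2] for u,v in zip(uu,vv)]);print(q.mean(0));
w,V=np.linalg.eigh(np.cov(q.T));print(np.degrees(np.arctan2(V[1],V[0])))
a=(q-q.mean(0))@V[:,1];b=(q-q.mean(0))@V[:,0]
for k in(-.03,-.015,0,.015,.03):
    s=b[abs(a-k)<.004];print(k,s.min().round(4),s.max().round(4))
x,y=q.mean(0)
plan([(x,y,.15,-34,75,None),(x,y,.03,-34,75,None)])
E
```

```text
t 0.1 pos [0.2081 0.5355 0.2305] psi 68.8 tilt 0.1 F [-0.3 -0.9  0.6] w 85.8 fence [-525.6  357.4] psiF 79.9
rib c [ 0.54746265 -0.02247828  0.009     ] wide
[ 0.54471503 -0.02118394]
[147.05533736  57.05533736]
-0.03 -0.0217 0.0181
-0.015 -0.0205 0.022
0 -0.0159 0.0233
0.015 -0.02 0.0219
0.03 -0.0221 0.0189Traceback (most recent call last):
  File "<stdin>", line 12, in <module>
  File "h.py", line 46, in plan
    Rt=Rn.from_matrix(np.array([[np.sin(np.radians(ps)),np.cos(np.radians(ps)),0],[-np.cos(np.radians(ps)),np.sin(np.radians(ps)),0],[0,0,-1]]))
  File "scipy/spatial/transform/_rotation.pyx", line 1143, in scipy.spatial.transform._rotation.Rotation.from_matrix
ValueError: Non-positive determinant (left-handed or null coordinate frame) in rotation matrix 0: [[-0.5591929   0.82903757  0.        ]
 [-0.82903757 -0.5591929   0.        ]
 [ 0.          0.         -1.        ]].
```

```bash
sed -i 's/\[\[np.sin(np.radians(ps)),np.cos(np.radians(ps)),0\],\[-np.cos(np.radians(ps)),/[[-np.sin(np.radians(ps)),np.cos(np.radians(ps)),0],[np.cos(np.radians(ps)),/' h.py
python3 - <<'E'
from h import *
x,y=.5415,-.021
plan([(x,y,.15,-33,70,None),(x,y,.04,-33,70,None)])
E
```

```text
0 0 9.3 -0.0466 -0.0362 0.0074 70; 0 0 9.2 -0.0518 -0.0281 0.0073 70; 0 0 9.3 -0.0556 -0.0195 0.0074 70; 0 0 9.2 -0.0581 -0.0103 0.0074 70; 0 0 9.3 -0.059 -0.0008 0.0073 70; 0 0.1 9.2 -0.0583 0.0087 0.0074 70; 0 0 9.3 -0.0562 0.0179 0.0073 70; 0 0 9.2 -0.0526 0.0267 0.0073 70; -0.1 0 9.3 -0.0476 0.0348 0.0072 70; 0 0 9.2 -0.0413 0.0421 0.0074 70; 0 0 9.3 -0.0341 0.0481 0.0073 70; 0 0 0 0 0 0.055 70
0 0 0 -0.0001 -0.0001 0.055 70
```

>>> drive_tool --motion "0 0 9.3 -0.0466 -0.0362 0.0074 70; 0 0 9.2 -0.0518 -0.0281 0.0073 70; 0 0 9.3 -0.0556 -0.0195 0.0074 70; 0 0 9.2 -0.0581 -0.0103 0.0074 70; 0 0 9.3 -0.059 -0.0008 0.0073 70; 0 0.1 9.2 -0.0583 0.0087 0.0074 70; 0 0 9.3 -0.0562 0.0179 0.0073 70; 0 0 9.2 -0.0526 0.0267 0.0073 70; -0.1 0 9.3 -0.0476 0.0348 0.0072 70; 0 0 9.2 -0.0413 0.0421 0.0074 70; 0 0 9.3 -0.0341 0.0481 0.0073 70" --newtons 30

```text
clock: 1.48
position: [0.5358, -0.0415, 0.1445]
ee_rot: [-0.001, 0.891, 0.454, 0.001]
contact_force: [0.2, 1.0, -0.2]
width: 0.0596
```

Run:
```python
from h import *
where()
plan([(.5415,-.021,.03,-33,70,4)])
```

```text
t 1.48 pos [ 0.5358 -0.0415  0.1445] psi -36.0 tilt 0.16 F [ 0.2  1.  -0.2] w 59.6 fence [ -92.3 -145.2] psiF -24.8
0 0 -0.7 0.0049 -0.0019 0.0286 70; 0 -0.1 -0.8 0.0049 -0.0017 0.0287 70; 0 0 -0.7 0.0051 -0.0018 0.0286 70; 0 -0.1 -0.8 0.005 -0.0016 0.0286 70
```

>>> drive_tool --motion "0 0 -0.7 0.0049 -0.0019 0.0286 70; 0 -0.1 -0.8 0.0049 -0.0017 0.0287 70; 0 0 -0.7 0.0051 -0.0018 0.0286 70; 0 -0.1 -0.8 0.005 -0.0016 0.0286 70; 0 0 0 0 0 0 70"

```text
clock: 2.1
position: [0.5438, -0.027, 0.0247]
ee_rot: [0.0, 0.881, 0.474, -0.001]
contact_force: [0.1, -0.4, 0.6]
width: 0.0601
```

Run:
```python
from h import *
where()
p,d=get_image("scene");cv2.imwrite("pics/g1.png",cv2.resize(p[130:280,180:380],(800,600),interpolation=cv2.INTER_CUBIC)[:,:,::-1])
plan([(.5415,-.021,.006,-33,70,3)])
```

```text
t 2.1 pos [ 0.5438 -0.027   0.0247] psi -33.5 tilt 0.15 F [ 0.1 -0.4  0.6] w 60.1 fence [ -87.2 -129.4] psiF -22.3
0 0 -0.2 0.0011 -0.0022 0.0066 70; 0.1 0.1 -0.1 0.0012 -0.0021 0.0067 70; 0 0 -0.2 0.0011 -0.0022 0.0066 70
```

View pics/g1.png

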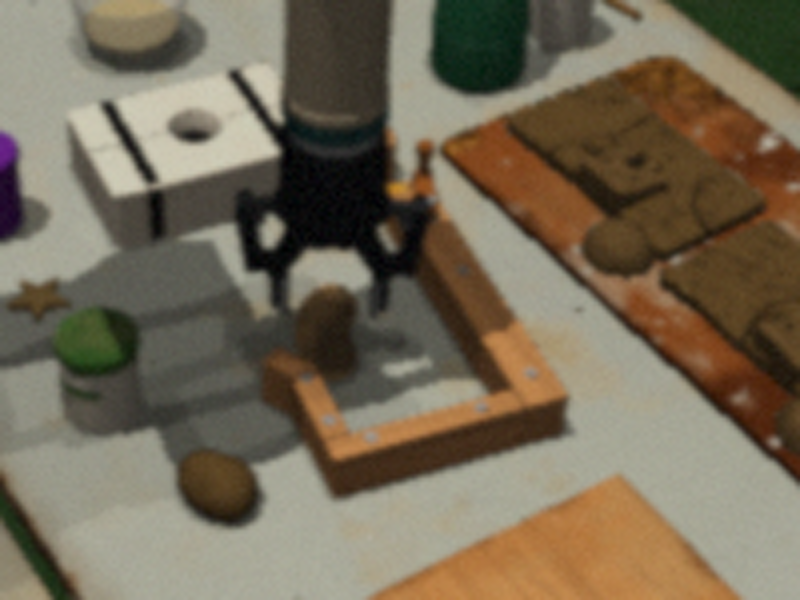

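The fingers straddle the rib (crop 325,330), finger tips at crop (280,310) and (378,310), and they are clear of the rail.

>>> drive_tool --motion "0 0 -0.2 0.0011 -0.0022 0.0066 70; 0.1 0.1 -0.1 0.0012 -0.0021 0.0067 70; 0 0 -0.2 0.001 -0.002 0.0066 70; 0 0 0 0 0 0 70; 0 0 0 0 0 0.002 50; 0 0 0 0 0 0 20; 0 0 0 0 0 0 20; 0 0 0 0 0 0 20; 0 0 0 0 0 0 20"

```text
clock: 3.28
position: [0.5447, -0.0211, 0.01]
ee_rot: [0.003, 0.879, 0.477, 0.004]
contact_force: [-0.3, 0.5, 0.1]
width: 0.0173
```

Run:
```python
from h import *
where()
```

```text
t 3.27 pos [ 0.5447 -0.0211  0.01  ] psi -33.0 tilt 0.58 F [-0.3  0.5  0.1] w 17.3 fence [ -87.5 -123.4] psiF -21.8
```

>>> drive_tool --motion "0 0 0 0 0 0.01 70; 0 0 0 0 0 0 70; 0 0 0 0 0 0 70; 0 0 0 0 0 0 70"

```text
clock: 3.78
position: [0.554, -0.0259, 0.0099]
ee_rot: [0.011, 0.878, 0.479, 0.011]
contact_force: [-0.7, 0.5, 0.2]
width: 0.0598
```

Run:
```python
from h import *
where()
p,d=get_image("scene");cv2.imwrite("pics/g2.png",cv2.resize(p[155:245,210:330],(800,600),interpolation=cv2.INTER_CUBIC)[:,:,::-1])
```

```text
t 3.77 pos [ 0.554  -0.0259  0.0099] psi -32.8 tilt 1.78 F [-0.7  0.5  0.2] w 59.8 fence [ -77.5 -126.4] psiF -21.6
```

View pics/g2.png

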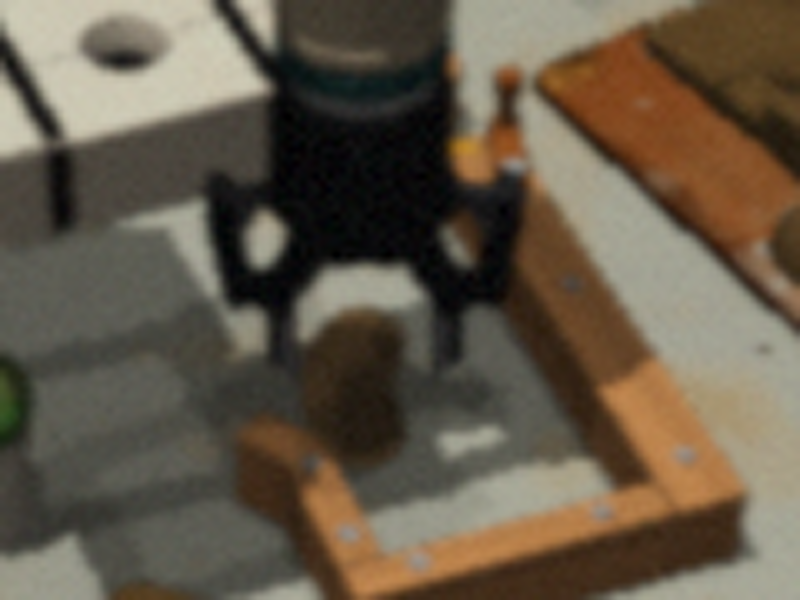

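Run:
```python
from h import *
s=get_state();print(s["qpos"].round(3),s["qd"].round(3),s["effort"].round(1),s["moment"].round(2))
```

```text
[-0.169  0.446  1.873 -0.006  0.792  0.407] [ 0.003  0.003  0.004 -0.     0.001 -0.001] [ -0.  -44.  -16.8  -0.   -0.2   0. ] [ 0.01 -0.01 -0.03]
```

Run:
```python
from h import *
for sgn in(-1,1):
  for off in(.03,.037):
    b=np.array([.554,-.0259])+sgn*off*np.array([np.cos(-.575),np.sin(-.575)])
    for z in(0,.01,.02,.03):
        u,v=proj("scene",[*b,z]);print(sgn,off,z,round((u-210)/.15),round((v-155)/.15))
```

```text
-1 0.03 0 297 384
-1 0.03 0.01 297 368
-1 0.03 0.02 297 352
-1 0.03 0.03 298 336
-1 0.037 0 281 384
-1 0.037 0.01 281 368
-1 0.037 0.02 282 352
-1 0.037 0.03 282 335
1 0.03 0 430 387
1 0.03 0.01 431 371
1 0.03 0.02 432 355
1 0.03 0.03 432 338
1 0.037 0 445 387
1 0.037 0.01 446 371
1 0.037 0.02 447 355
1 0.037 0.03 448 339
```

Run:
```python
from h import *
plan([(.545,-.022,.011,-33,70,1),(.545,-.022,.011,-33,70,1),(.545,-.022,.002,-33,70,2)])
```

```text
1.7 -0.5 0.2 -0.0015 -0.0095 -0.0015 70; 0 0 0 0 0 0 70; 0 0 0 0 0 0.0045 70; 0 0 0 0 0 0.0045 70
```

>>> drive_tool --motion "1.7 -0.5 0.2 -0.0015 -0.0095 -0.0015 70; 0 0 0 0 0 0 70; 0 0 0 0 0 0.0045 70; 0 0 0 0 0 0.0045 70; 0 0 0 0 0 0 70"

```text
clock: 4.45
position: [0.5442, -0.0217, -0.0001]
ee_rot: [-0.001, 0.879, 0.478, -0.002]
contact_force: [0.5, 0.7, 0.1]
width: 0.0596
```

Run:
```python
from h import *
where()
```

```text
t 4.45 pos [ 5.442e-01 -2.170e-02 -1.000e-04] psi -32.9 tilt 0.22 F [0.5 0.7 0.1] w 59.6 fence [ -87.9 -124.1] psiF -21.8
```

>>> drive_tool --motion "0 0 0 0 0 -0.001 30; 0 0 0 0 0 0 30; 0 0 0 0 0 0 30; 0 0 0 0 0 0 30; 0 0 0 0 0 0 30"

```text
clock: 5.08
position: [0.544, -0.0216, 0.0009]
ee_rot: [-0.001, 0.879, 0.478, -0.002]
contact_force: [0.2, -0.5, -0.1]
width: 0.0455
```

Run:
```python
from h import *
where()
```

```text
t 5.08 pos [ 0.544  -0.0216  0.0009] psi -32.9 tilt 0.24 F [ 0.2 -0.5 -0.1] w 45.5 fence [ -88.2 -124.1] psiF -21.8
```

Run:
```python
from h import *
plan([(.544,-.0216,.08,-33,30,3),(.528,-.372,.1,-33,30,9)])
```

```text
-0.1 0 0 0 -0.0001 -0.0264 30; 0 0.1 0 -0.0001 0 -0.0263 30; -0.1 0 0.1 0 -0.0001 -0.0264 30; 0 0 0 -0.0336 0.0197 -0.0022 30; 0 0 0 -0.0336 0.0198 -0.0022 30; 0 0 0 -0.0336 0.0197 -0.0022 30; 0 0 0 -0.0336 0.0198 -0.0022 30; 0 0 0 -0.0336 0.0197 -0.0022 30; 0 0 0 -0.0336 0.0197 -0.0022 30; 0 0 0 -0.0337 0.0198 -0.0022 30; 0 0 0 -0.0336 0.0197 -0.0022 30; 0 0 0 -0.0336 0.0198 -0.0022 30
```

>>> drive_tool --motion "0 0 0 0 0 -0.0264 30; 0 0 0 0 0 -0.0264 30; 0 0 0 0 0 -0.0264 30; 0 0 0 -0.0336 0.0197 -0.002 30; 0 0 0 -0.0336 0.0198 -0.002 30; 0 0 0 -0.0336 0.0197 -0.002 30; 0 0 0 -0.0336 0.0198 -0.002 30; 0 0 0 -0.0336 0.0197 -0.002 30; 0 0 0 -0.0336 0.0197 -0.002 30; 0 0 0 -0.0337 0.0198 -0.002 30; 0 0 0 -0.0336 0.0197 -0.002 30; 0 0 0 -0.02 0.011 0 30"

```text
clock: 6.58
position: [0.5272, -0.363, 0.0975]
ee_rot: [-0.003, 0.878, 0.479, -0.003]
contact_force: [0.2, -1.0, -0.3]
width: 0.045
```

Run:
```python
from h import *
where()
plan([(.527,-.38,.04,-33,30,2),(.527,-.38,.0125,-33,30,2)])
```

```text
t 6.58 pos [ 0.5272 -0.363   0.0975] psi -32.7 tilt 0.48 F [ 0.2 -1.  -0.3] w 45.0 fence [ -38.4 -462.2] psiF -21.5
-0.2 0.1 0.1 -0.0072 0.0047 0.0287 30; -0.3 0 0.2 -0.0072 0.0047 0.0288 30; 0 0 0 0 0 0.0137 30; 0 0 0 0.0001 0 0.0138 30
```

>>> drive_tool --motion "-0.2 0.1 0.1 -0.0072 0.0047 0.0287 30; -0.3 0 0.2 -0.0072 0.0047 0.0287 30; 0 0 0 0 0 0.0137 30; 0 0 0 0 0 0.0137 30; 0 0 0 0 0 0 30"

```text
clock: 7.2
position: [0.5277, -0.3809, 0.0109]
ee_rot: [0.0, 0.879, 0.476, 0.001]
contact_force: [-0.5, 0.2, -0.4]
width: 0.0449
```

Run:
```python
from h import *
where()
```

```text
t 7.2 pos [ 0.5277 -0.3809  0.0109] psi -33.1 tilt 0.12 F [-0.5  0.2 -0.4] w 44.9 fence [ -34.5 -479.7] psiF -21.9
```

Run:
```python
from h import *
a=f2w(-122,180);print(a)
e=plan([(.5277,-.381,.06,-33,70,1),(.5277,-.381,.1,-33,70,1),(.52,-.1,.13,-22,70,5),(*a,.12,-11.2,70,5)],None)
```

```text
[0.56969016 0.2832281 ]
0.1 -0.1 -0.1 0 0.0001 -0.0491 70; 0 0 0 -0.0001 0 -0.04 70; 0 0 -2.2 0.0463 -0.0319 -0.006 70; 0 0 -2.2 0.0475 -0.0301 -0.006 70; 0 0 -2.2 0.0486 -0.0283 -0.0061 70; 0 0 -2.2 0.0496 -0.0263 -0.006 70; 0 0 -2.2 0.0507 -0.0245 -0.006 70; 0 0 -2.2 0.0748 -0.0195 0.002 70; 0 0 -2.1 0.0755 -0.0166 0.0019 70; 0 0 -2.2 0.076 -0.0138 0.002 70; 0 0 -2.1 0.0765 -0.0109 0.0019 70; 0 0 -2.2 0.0768 -0.0081 0.002 70
```

>>> drive_tool --motion "0 0 0 0 0 0 70; 0 0 0 0 0 0 70; 0 0 0 0 0 -0.045 70; 0 0 0 0 0 -0.045 70; 0 0 -2.2 0.0463 -0.0319 -0.006 70; 0 0 -2.2 0.0475 -0.0301 -0.006 70; 0 0 -2.2 0.0486 -0.0283 -0.006 70; 0 0 -2.2 0.0496 -0.0263 -0.006 70; 0 0 -2.2 0.0507 -0.0245 -0.006 70; 0 0 -2.2 0.055 -0.014 0 70; 0 0 -2.2 0.055 -0.012 0 70; 0 0 -2.2 0.055 -0.01 0 70"

```text
clock: 8.7
position: [0.5444, 0.0771, 0.1419]
ee_rot: [0.008, 0.795, 0.607, 0.006]
contact_force: [0.8, -0.4, -0.1]
width: 0.0597
```

Run:
```python
from h import *
where()
a=f2w(-122,180)
p,d=get_image("top");cv2.imwrite("pics/t2.png",p[:,:,::-1])
plan([(*a,.1,-11.2,70,4),(*a,.014,-11.2,70,2)],None)
```

```text
t 8.7 pos [0.5444 0.0771 0.1419] psi -15.3 tilt 1.1 F [ 0.8 -0.4 -0.1] w 59.7 fence [-106.8  -27.1] psiF -4.1
0.3 -0.1 -1 0.0495 -0.0072 0.0107 70; 0.2 -0.1 -0.9 0.0496 -0.0062 0.0107 70; 0.3 -0.1 -1 0.0498 -0.0054 0.0106 70; 0.3 -0.1 -1 0.0498 -0.0045 0.0106 70; 0 0 0 0 0 0.043 70; 0 0 0 0.0001 0.0001 0.043 70
```

View pics/t2.png

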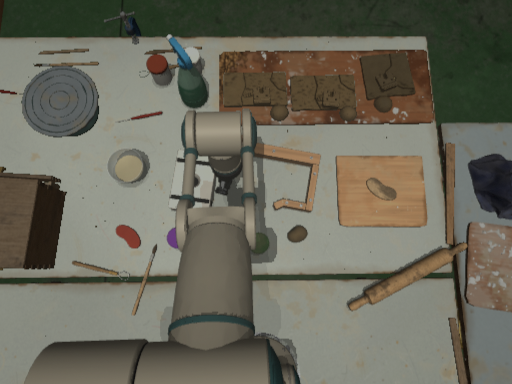

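The rib lies on the board at (380,189). Next I go to the mould's left side.

>>> drive_tool --motion "0.3 -0.1 -1 0.0495 -0.0072 0.008 70; 0.2 -0.1 -0.9 0.0496 -0.0062 0.008 70; 0.3 -0.1 -1 0.0498 -0.0054 0.008 70; 0.3 -0.1 -1 0.045 -0.0045 0.008 70; 0 0 0 0 0 0 70"

```text
clock: 9.38
position: [0.5696, 0.2866, 0.113]
ee_rot: [0.002, 0.771, 0.637, 0.002]
contact_force: [0.8, 0.3, 0.2]
width: 0.0595
```

Run:
```python
from h import *
where()
a=f2w(-122,178)
plan([(*a,.014,-11.2,70,3)],None)
```

```text
t 9.38 pos [0.5696 0.2866 0.113 ] psi -10.8 tilt 0.33 F [0.8 0.3 0.2] w 59.5 fence [-122.8  183.3] psiF 0.3
0.1 0 0.1 -0.0018 0.0001 0.033 70; 0.1 -0.1 0.1 -0.0018 0.0001 0.033 70; 0.1 0 0.2 -0.0018 0.0002 0.033 70
```

>>> drive_tool --motion "0.1 0 0.1 -0.0018 0 0.033 70; 0.1 -0.1 0.1 -0.0018 0 0.033 70; 0.1 0 0.2 -0.0018 0 0.028 70; 0 0 0 0 0 0 70; 0 0 0 -0.007 0 0 70; 0 0 0 -0.007 0 0 70; 0 0 0 -0.006 0 0 70; 0 0 0 -0.006 0 0 70; 0 0 0 -0.006 0 0 70; 0 0 0 -0.006 0 0 70"

```text
clock: 10.62
position: [0.566, 0.2403, 0.0252]
ee_rot: [0.003, 0.774, 0.634, 0.007]
contact_force: [0.7, 2.6, -1.3]
width: 0.06
```

Run:
```python
from h import *
where()
```

```text
t 10.62 pos [0.566  0.2403 0.0252] psi -11.3 tilt 0.88 F [ 0.7  2.6 -1.3] w 60.0 fence [-117.3  137.2] psiF -0.2
```

>>> drive_tool --motion "0 0.5 0.2 -0.006 0 0.004 70; 0 0.3 0 -0.006 0 0.003 70; 0 0 0 -0.006 0 0 70; 0 0 0 -0.005 0 0 70; 0 0 0 0 0 0 70"

```text
clock: 11.25
position: [0.564, 0.2197, 0.0203]
ee_rot: [-0.002, 0.775, 0.631, 0.018]
contact_force: [-0.1, 1.0, -0.1]
width: 0.0599
```

```bash
cat > look.py <<'E'
from h import *
import sys
n=sys.argv[1];tag=sys.argv[2]
where()
p,d=get_image(n);np.savez(tag+".npz",p=p,d=d)
x0,y0=(150,120) if n=="top" else (170,120)
cv2.imwrite(f"pics/{tag}.png",cv2.resize(p[y0:y0+150,x0:x0+200],(800,600),interpolation=cv2.INTER_CUBIC)[:,:,::-1])
E
python3 look.py scene s3
```

```text
t 11.25 pos [0.564  0.2197 0.0203] psi -11.7 tilt 2.05 F [-0.1  1.  -0.1] w 59.9 fence [-115.2  116.5] psiF -0.5
```

View pics/s3.png

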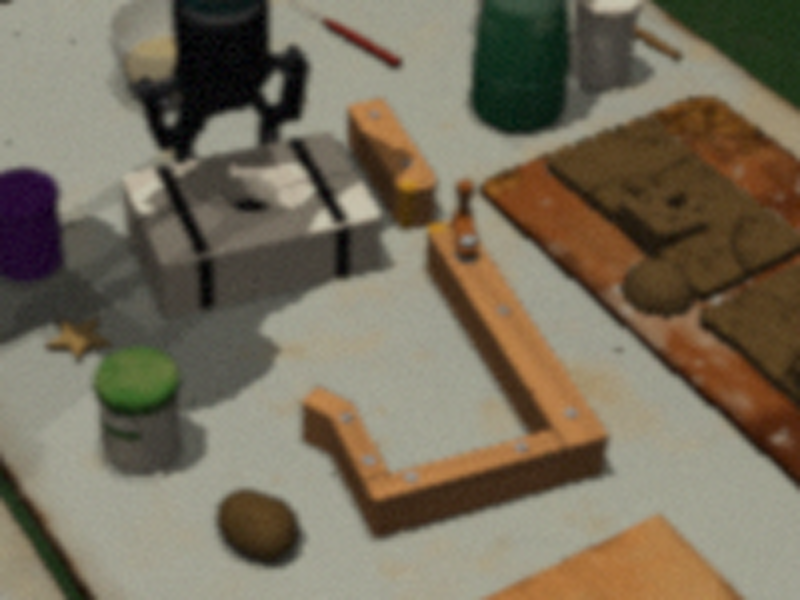

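Run:
```python
from h import *
for c in((383,212),(158,258),(123,180)):print(w2f(plane("scene",170+c[0]/4-.5,120+c[1]/4-.5,.056)))
a=f2w(-115,111)
plan([(*a,.018,-11.2,70,2)],None)
```

```text
[-30.95311079 -12.30484689]
[-211.63448136   -5.23363813]
[-210.36504337   95.79324168]
0.5 -0.9 -0.2 -0.0028 0.0001 0.0011 70; 0.6 -0.8 -0.3 -0.0028 0.0002 0.0011 70
```

>>> drive_tool --motion "0.5 -0.9 -0.2 -0.004 0 0.001 70; 0.6 -0.8 -0.3 -0.003 0 0.001 70; 0 0 0 0 0 0 70; 0 0 0 0 0 0 70"

```text
clock: 11.8
position: [0.563, 0.2144, 0.019]
ee_rot: [-0.001, 0.773, 0.634, 0.0]
contact_force: [0.4, 2.0, 1.1]
width: 0.0599
```

Run:
```python
from h import *
where()
```

```text
t 11.8 pos [0.563  0.2144 0.019 ] psi -11.3 tilt 0.11 F [0.4 2.  1.1] w 59.9 fence [-115.3  111.2] psiF -0.1
```

Run:
```python
from h import *
a=f2w(-115,120);b=f2w(-240,40)
plan([(*a,.03,-11.2,70,1),(*a,.08,-11.2,70,1),(*b,.09,78.8,70,9)],None)
```

```text
0 -0.1 -0.1 0.0088 0.0002 -0.0109 70; 0 0 0 0 0 -0.05 70; 0 0 -10 -0.0089 -0.0139 -0.0011 70; 0 0 -10 -0.0063 -0.0152 -0.0011 70; 0 0 -10 -0.0036 -0.0161 -0.0011 70; 0 0 -10 -0.0008 -0.0165 -0.0011 70; 0 0 -10 0.0022 -0.0163 -0.0011 70; 0 0 -10 0.0049 -0.0158 -0.0011 70; 0 0 -10 0.0076 -0.0146 -0.0011 70; 0 0 -10 0.01 -0.0131 -0.0011 70; 0 0 -10 0.0121 -0.0112 -0.0011 70
```

>>> drive_tool --motion "0 0 0 0.009 0 -0.01 70; 0 0 0 0 0 -0.055 70; 0 0 -10 -0.0089 -0.0139 -0.001 70; 0 0 -10 -0.0063 -0.0152 -0.001 70; 0 0 -10 -0.0036 -0.0161 -0.001 70; 0 0 -10 -0.0008 -0.0165 -0.001 70; 0 0 -10 0.0022 -0.0163 -0.001 70; 0 0 -10 0.0049 -0.0158 -0.001 70; 0 0 -10 0.0076 -0.0146 -0.001 70; 0 0 -10 0.01 -0.0131 -0.001 70; 0 0 -8 0.008 -0.008 0 70; 0 0 0 0 0 0 70"

```text
clock: 13.3
position: [0.4271, 0.1629, 0.0995]
ee_rot: [-0.001, 0.087, 0.996, -0.005]
contact_force: [0.1, 0.7, 0.3]
width: 0.0598
```

```bash
python3 look.py top t4
python3 - <<'E'
from h import *
b=f2w(-240,40)
plan([(*b,.016,78.8,70,3)],None)
E
```

```text
t 13.3 pos [0.4271 0.1629 0.0995] psi 80.0 tilt 0.63 F [0.1 0.7 0.3] w 59.8 fence [-238.6   34.3] psiF 91.2
-0.2 0 0.4 0.0007 0.002 0.0279 70; -0.2 0 0.4 0.0007 0.002 0.0278 70; -0.2 0 0.3 0.0008 0.0018 0.0279 70
```

View pics/t4.png

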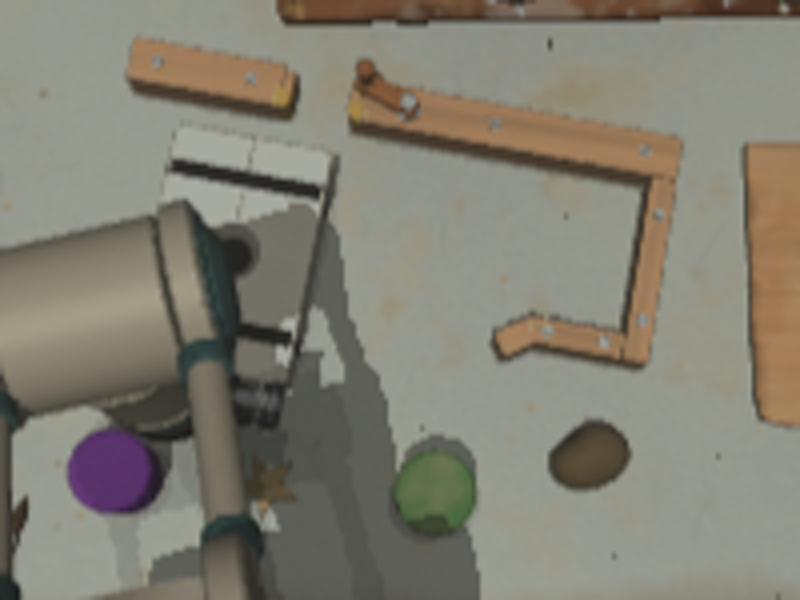

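Run:
```python
from h import *
for c in((337,155),(178,122)):print(w2f(plane("top",150+c[0]/4-.5,120+c[1]/4-.5,.056)))
```

```text
[-32.4210223  -21.20401554]
[-29.4382723  100.67893201]
```

>>> drive_tool --motion "-0.2 0 0.4 0.0007 0.002 0.0279 70; -0.2 0 0.4 0.0007 0.002 0.0278 70; -0.2 0 0.3 0.0008 0.0018 0.023 70; 0 0 0 0 0 0 70; 0 0 0 -0.007 0 0 70; 0 0 0 -0.007 0 0 70; 0 0 0 -0.006 0 0 70; 0 0 0 -0.006 0 0 70; 0 0 0 -0.006 0 0 70"

```text
clock: 14.48
position: [0.4631, 0.1636, 0.0224]
ee_rot: [0.002, 0.102, 0.995, 0.001]
contact_force: [-3.6, 1.1, 0.3]
width: 0.0596
```

Run:
```python
from h import *
where()
a=f2w(-193,40)
plan([(*a,.017,78.8,70,5)],None)
```

```text
t 14.47 pos [0.4631 0.1636 0.0224] psi 78.3 tilt 0.19 F [-3.6  1.1  0.3] w 59.6 fence [-203.3   42. ] psiF 89.4
0 0 -0.1 -0.0021 -0.0004 0.0011 70; 0 0.1 -0.1 -0.002 -0.0004 0.0011 70; 0 0 -0.1 -0.0021 -0.0003 0.001 70; 0.1 0 -0.1 -0.0021 -0.0004 0.0011 70; 0 0.1 -0.1 -0.002 -0.0004 0.0011 70
```

>>> drive_tool --motion "0 0 -0.1 -0.0035 -0.0004 0.001 70; 0 0.1 -0.1 -0.0035 -0.0004 0.001 70; 0 0 -0.1 -0.0035 -0.0003 0.001 70; 0 0 0 -0.003 0 0 70; 0 0 0 -0.003 0 0 70"

```text
clock: 15.1
position: [0.4759, 0.1592, 0.0199]
ee_rot: [-0.003, 0.1, 0.995, 0.0]
contact_force: [-4.0, 1.1, 1.1]
width: 0.0598
```

Run:
```python
from h import *
where()
```

```text
t 15.1 pos [0.4759 0.1592 0.0199] psi 78.5 tilt 0.38 F [-4.   1.1  1.1] w 59.8 fence [-190.    40.1] psiF 89.7
```

>>> drive_tool --motion "0 0.3 -0.1 -0.003 0 0 70; 0 0 0 -0.003 0 0 70"

```text
clock: 15.35
position: [0.4755, 0.1591, 0.02]
ee_rot: [-0.013, 0.1, 0.995, 0.001]
contact_force: [-10.3, 4.7, 7.9]
width: 0.0598
```

```bash
python3 look.py scene s5; python3 look.py top t5
```

```text
t 15.35 pos [0.4755 0.1591 0.02  ] psi 78.5 tilt 1.45 F [-10.3   4.7   7.9] w 59.8 fence [-190.4   40. ] psiF 89.7
t 15.4 pos [0.4754 0.1591 0.02  ] psi 78.5 tilt 1.46 F [-10.2   3.9   8.8] w 59.6 fence [-190.4   40. ] psiF 89.7
```

View pics/s5.png

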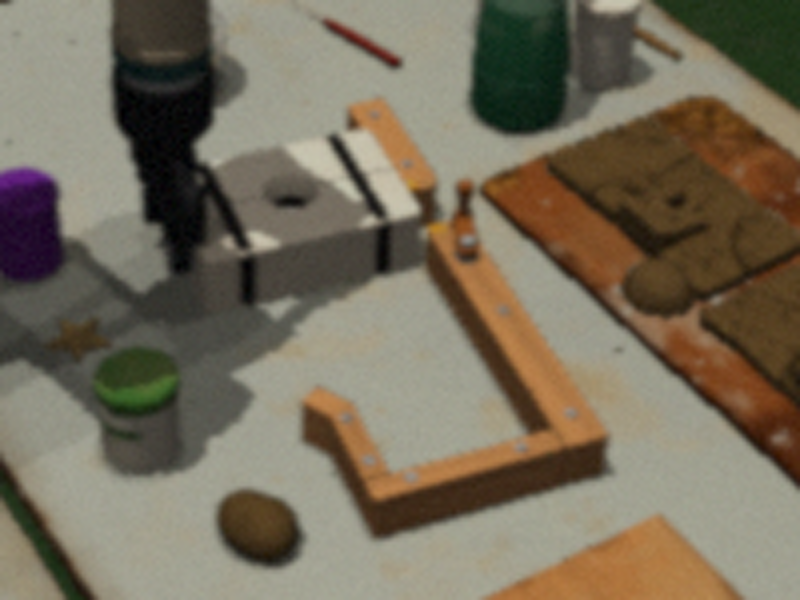

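View pics/t5.png

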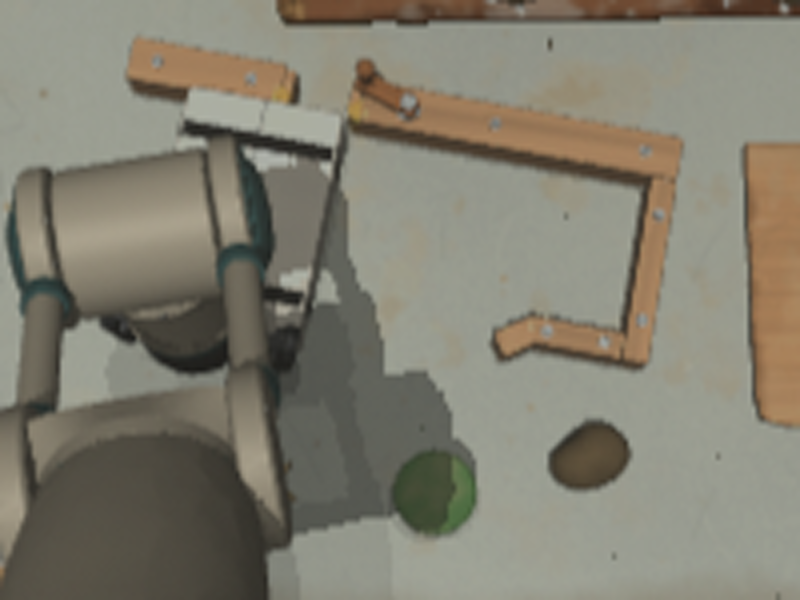

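Run:
```python
from h import *
a=f2w(-205,45);b=f2w(-173,92)
plan([(*a,.03,78.8,100,1),(*a,.08,78.8,100,1),(*b,.09,33.8,100,5)],None)
```

```text
0 -1.4 -0.3 0.0149 0.0049 -0.0096 100; 0 0 0 0 0 -0.05 100; 0 0 9 -0.0064 0.0094 -0.002 100; 0 0 9 -0.0048 0.0103 -0.002 100; 0 0 9 -0.0032 0.0109 -0.002 100; 0 0 9 -0.0014 0.0113 -0.0021 100; 0 0 9 0.0003 0.0114 -0.002 100
```

>>> drive_tool --motion "0 -1.4 -0.3 0.015 0.005 -0.008 100; 0 0 0 0 0 -0.055 100; 0 0 9 -0.0064 0.0094 -0.004 100; 0 0 9 -0.0048 0.0103 -0.004 100; 0 0 9 -0.0032 0.0109 -0.002 100; 0 0 9 -0.0014 0.0113 0 100; 0 0 9 0 0.0114 0 100; 0 0 0 0 0 0 100"

```text
clock: 16.45
position: [0.5158, 0.2108, 0.1049]
ee_rot: [0.018, 0.48, 0.877, 0.011]
contact_force: [1.0, -0.2, 0.1]
width: 0.0853
```

Run:
```python
from h import *
where()
b=f2w(-173,92)
plan([(*b,.012,33.8,100,3)],None)
```

```text
t 16.45 pos [0.5158 0.2108 0.1049] psi 32.7 tilt 2.42 F [ 1.  -0.2  0.1] w 85.3 fence [-160.8   98.5] psiF 43.9
0.7 0.4 -0.4 0.0019 -0.0056 0.0308 100; 0.7 0.4 -0.4 0.0017 -0.0052 0.0308 100; 0.7 0.4 -0.3 0.0015 -0.0048 0.0309 100
```

>>> drive_tool --motion "2.1 1.2 -1.1 0.005 -0.0155 0 100; 0 0 0 0 0 0 100; 0 0 0 0 0 0.02 100; 0 0 0 0 0 0 100"

```text
clock: 16.95
position: [0.4984, 0.2054, 0.0849]
ee_rot: [-0.0, 0.468, 0.884, -0.0]
contact_force: [-1.6, 0.3, -0.5]
width: 0.0852
```

```bash
python3 look.py scene s6;python3 - <<'E'
from h import *
where()
b=f2w(-173,92)
plan([(*b,.014,33.8,100,3)],None)
E
```

```text
t 16.95 pos [0.4984 0.2054 0.0849] psi 34.2 tilt 0.01 F [-1.6  0.3 -0.5] w 85.2 fence [-176.9   89.9] psiF 45.3
t 17.0 pos [0.4994 0.2058 0.0859] psi 34.2 tilt 0.14 F [-0.2 -0.2 -0.4] w 85.5 fence [-175.9   90.4] psiF 45.3
0 0 0.1 -0.0003 0.001 0.024 100; 0.1 0 0.1 -0.0003 0.001 0.024 100; 0 0.1 0.2 -0.0003 0.0011 0.0239 100
```

View pics/s6.png

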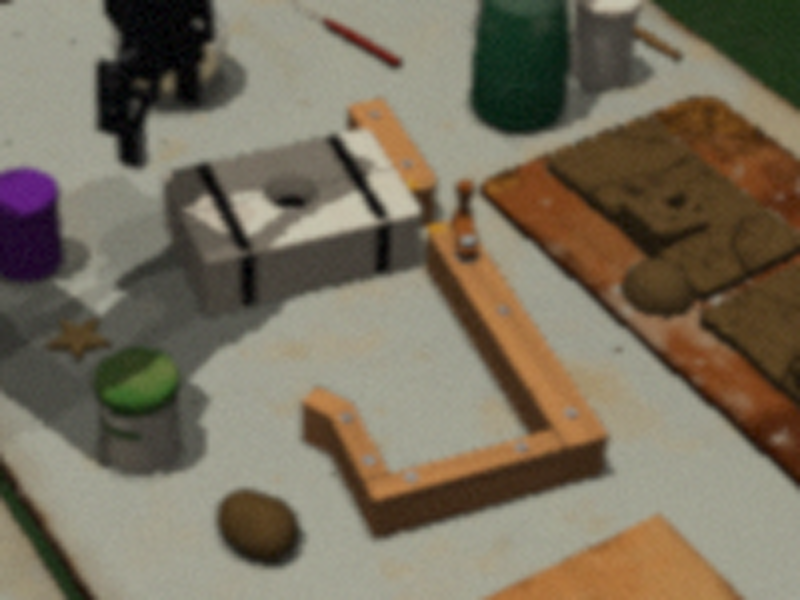

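>>> drive_tool --motion "0 0 0.1 0 0.001 0.025 100; 0 0 0.1 0 0.001 0.025 100; 0 0 0.2 0 0.001 0.02 100; 0 0 0 0 0 0 100; 0 0 0 -0.006 0 0 100; 0 0 0 -0.006 0 0 100; 0 0 0 -0.004 0 0 100"

```text
clock: 17.88
position: [0.5176, 0.1944, 0.0213]
ee_rot: [0.006, 0.47, 0.882, 0.005]
contact_force: [-0.6, 0.0, 0.1]
width: 0.0853
```

Run:
```python
from h import *
where()
```

```text
t 17.88 pos [0.5176 0.1944 0.0213] psi 33.9 tilt 0.95 F [-0.6  0.   0.1] w 85.3 fence [-155.9   82.8] psiF 45.0
```

```bash
cat >> h.py <<'E'
def wedge(th,k):
    t=np.radians(th);mx=np.array([np.cos(t),np.sin(t)]);my=np.array([-mx[1],mx[0]])
    C=np.array([8+30*np.sin(2*t),-30*np.cos(2*t)])-8*mx+8*my
    N=C-180*mx+120*my;u=(mx-my)/np.sqrt(2)
    return N+k*u,C,N
def sweep(ths,k,z=.012,lat=0):
    w=[]
    for th in ths:
        T,_,_=wedge(th,k);t=np.radians(th+45);T=T+lat*np.array([np.cos(t),np.sin(t)])
        w.append((*f2w(*T),z,th+45+np.degrees(YAW),100,1))
    return plan(w)
def inwedge(th):
    s,p,R=st();T,C,N=wedge(th,0);d=w2f(p)-N;t=np.radians(th+45);u=np.array([np.sin(t),-np.cos(t)]);v=np.array([np.cos(t),np.sin(t)])
    print("k",(d@u).round(1),"lat",(d@v).round(1))
E
python3 - <<'E'
from h import *
inwedge(0)
for t in(0,22,45,67,90):print(t,[x.round() for x in wedge(t,31.5)])
sweep([0,0,1,2,4,6,8,10],31.5,.014)
E
```

```text
k 27.8 lat 6.3
0 [array([-158.,   76.]), array([  0., -22.]), array([-180.,   98.])]
22 [array([-164.,   14.]), array([ 18., -17.]), array([-193.,   27.])]
45 [array([-154.,  -42.]), array([27., -0.]), array([-185.,  -42.])]
67 [array([-132.,  -90.]), array([19., 17.]), array([-162., -102.])]
90 [array([ -98., -136.]), array([ 0., 22.]), array([-120., -158.])]
0.9 0.3 0 -0.0037 -0.0064 0.0072 100; 0 0 0 0 0 0 100; 0 0 -1 -0.0015 -0.0026 0 100; 0 0 -1 -0.0014 -0.0026 0 100; 0 0 -2 -0.003 -0.0051 0 100; 0 0 -2 -0.0029 -0.005 0 100; 0 0 -2 -0.0029 -0.005 0 100; 0 0 -2 -0.0028 -0.005 0 100
```

>>> drive_tool --motion "0.9 0.3 0 -0.0037 -0.0064 0.005 100; 0 0 0 0 0 0 100; 0 0 -1 -0.0015 -0.0026 0 100; 0 0 -1 -0.0014 -0.0026 0 100; 0 0 -2 -0.003 -0.0051 0 100; 0 0 -2 -0.0029 -0.005 0 100"

```text
clock: 18.62
position: [0.5084, 0.1722, 0.0166]
ee_rot: [0.001, 0.421, 0.907, 0.002]
contact_force: [0.4, 2.8, -0.3]
width: 0.0855
```

```bash
python3 look.py scene s7;python3 - <<'E'
from h import *
inwedge(5)
sweep([6,8,10,12,14,16,18,20],31.5,.014)
E
```

```text
t 18.62 pos [0.5084 0.1722 0.0166] psi 40.2 tilt 0.2 F [ 0.4  2.8 -0.3] w 85.5 fence [-160.7   59.2] psiF 51.4
k 33.4 lat -2.1
0.1 0 0.4 0.0005 -0.0004 0.0026 100; 0 0 -2 -0.0029 -0.005 0 100; 0 0 -2 -0.0028 -0.005 0 100; 0 0 -2 -0.0027 -0.0049 0 100; 0 0 -2 -0.0027 -0.0049 0 100; 0 0 -2 -0.0026 -0.0048 0 100; 0 0 -2 -0.0025 -0.0048 0 100; 0 0 -2 -0.0025 -0.0048 0 100
```

View pics/s7.png

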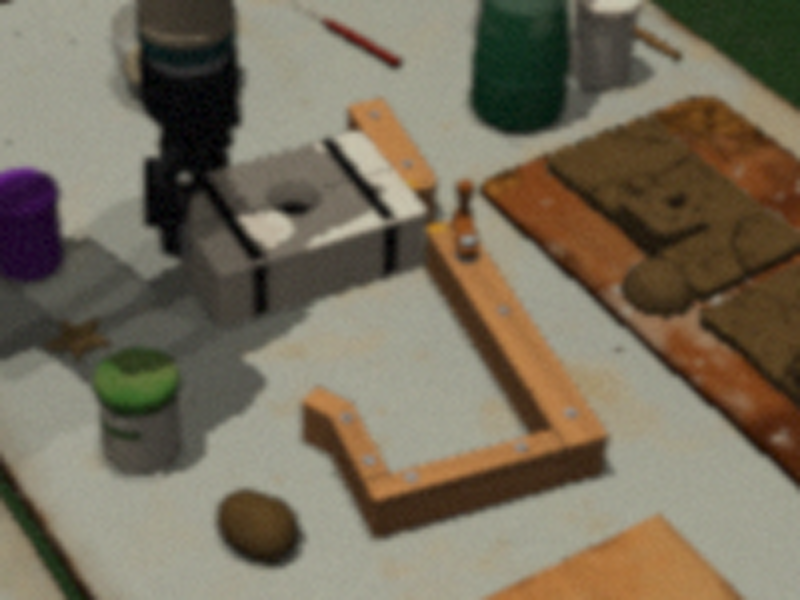

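>>> drive_tool --motion "0.1 0 0 -0.001 0 0.002 100; 0 0 -2 -0.0029 -0.004 0 100; 0 0 -2 -0.0028 -0.005 0 100; 0 0 -2 -0.0027 -0.0049 0 100; 0 0 -2 -0.0027 -0.0049 0 100; 0 0 -2 -0.0026 -0.0048 0 100; 0 0 -2 -0.0025 -0.0048 0 100; 0 0 -2 -0.0025 -0.0048 0 100"

```text
clock: 19.68
position: [0.4975, 0.1367, 0.0148]
ee_rot: [-0.002, 0.306, 0.952, 0.002]
contact_force: [-0.8, 3.6, 1.0]
width: 0.0857
```

```bash
python3 look.py scene s8;python3 look.py top t8;python3 - <<'E'
from h import *
for t in(18,20,22):inwedge(t)
E
```

```text
t 19.68 pos [0.4975 0.1367 0.0148] psi 54.4 tilt 0.32 F [-0.8  3.6  1. ] w 85.7 fence [-164.4   22.3] psiF 65.6
t 19.73 pos [0.4974 0.1362 0.0148] psi 54.5 tilt 0.29 F [-1.6  2.4  1.5] w 85.2 fence [-164.4   21.7] psiF 65.6
k 33.1 lat -2.8
k 30.7 lat 2.0
k 28.5 lat 6.8
```

View pics/s8.png

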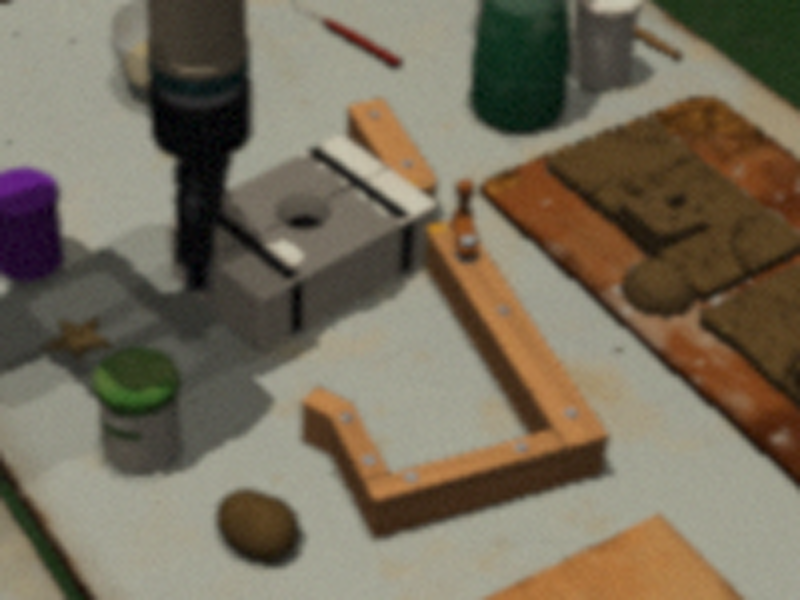

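View pics/t8.png

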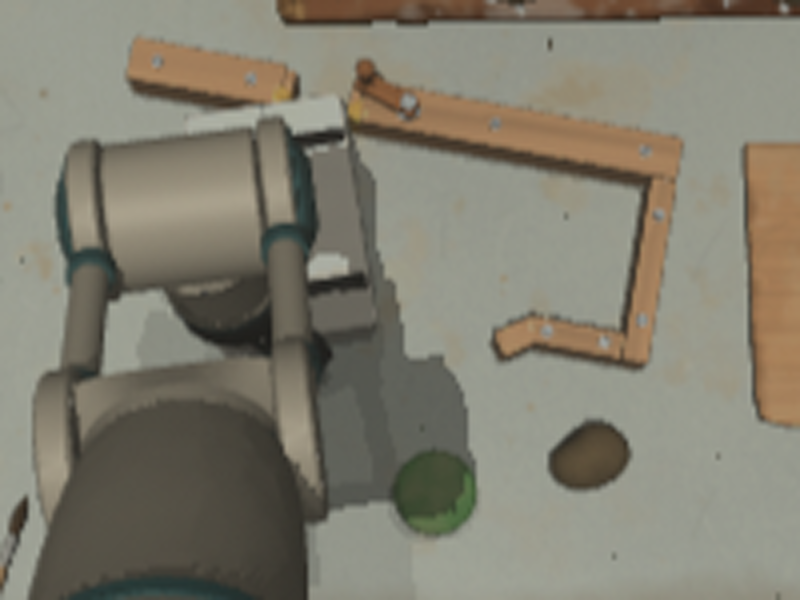

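```bash
cat >> h.py <<'E'
def cr(n,c,z=.056):
    x0,y0=(150,120) if n=="top" else (170,120)
    return w2f(plane(n,x0+c[0]/4-.5,y0+c[1]/4-.5,z))
E
python3 - <<'E'
from h import *
a=cr("top",(342,96));b=cr("top",(378,328));print(a,b,np.degrees(np.arctan2(*(a-b)[::-1])))
a=cr("scene",(437,205));b=cr("scene",(260,285));print(a,b,np.degrees(np.arctan2(*(a-b)[::-1])))
print(wedge(18,0)[1:],wedge(20,0)[1:])
sweep([20,22,24,26,28,30,32,34],32,.014)
E
```

```text
[ 13.45766351 -16.10154258] [-155.36571633  -75.65124927] 19.429466786650373
[ 12.19928239 -18.73374052] [-149.2548752   -60.93403055] 14.648054349591307
(array([ 15.55296948, -19.13419366]), array([-192.71924277,   39.36952931])) (array([ 17.02992618, -18.19995347]), array([-193.15716276,   32.99953522]))
0.1 -0.3 0.5 -0.0013 -0.002 0.0008 100; 0 0 -2 -0.0024 -0.0047 0 100; 0 0 -2 -0.0023 -0.0047 0 100; 0 0 -2 -0.0023 -0.0047 0 100; 0 0 -2 -0.0022 -0.0047 0 100; 0 0 -2 -0.0022 -0.0046 0 100; 0 0 -2 -0.002 -0.0046 0 100; 0 0 -2 -0.002 -0.0046 0 100
```

Run:
```python
from h import *
sweep([19,20,22,24,26,28,30,32,34],35,.014,1)
```

```text
0.1 -0.3 1.5 -0.0032 0.0013 0.0008 100; 0 0 -1 -0.0012 -0.0023 0 100; 0 0 -2 -0.0023 -0.0046 0 100; 0 0 -2 -0.0023 -0.0046 0 100; 0 0 -2 -0.0023 -0.0046 0 100; 0 0 -2 -0.0022 -0.0045 0 100; 0 0 -2 -0.0021 -0.0046 0 100; 0 0 -2 -0.002 -0.0045 0 100; 0 0 -2 -0.0019 -0.0045 0 100
```

>>> drive_tool --motion "0.1 -0.3 1.5 -0.0032 0.0013 0.001 100; 0 0 -1 -0.0012 -0.0023 0 100; 0 0 -2 -0.0023 -0.0046 0 100; 0 0 -2 -0.0023 -0.0046 0 100; 0 0 -2 -0.0023 -0.0046 0 100; 0 0 -2 -0.0022 -0.0045 0 100"

```text
clock: 20.52
position: [0.495, 0.1152, 0.013]
ee_rot: [-0.003, 0.244, 0.97, 0.001]
contact_force: [-0.8, 2.5, 1.0]
width: 0.0855
```

```bash
python3 look.py top t9;python3 - <<'E'
from h import *
for t in(26,28,30):inwedge(t)
E
```

```text
t 20.52 pos [0.495  0.1152 0.013 ] psi 61.7 tilt 0.33 F [-0.8  2.5  1. ] w 85.5 fence [-162.7    0.7] psiF 72.9
k 33.6 lat -3.2
k 31.5 lat 1.5
k 29.5 lat 6.2
```

View pics/t9.png

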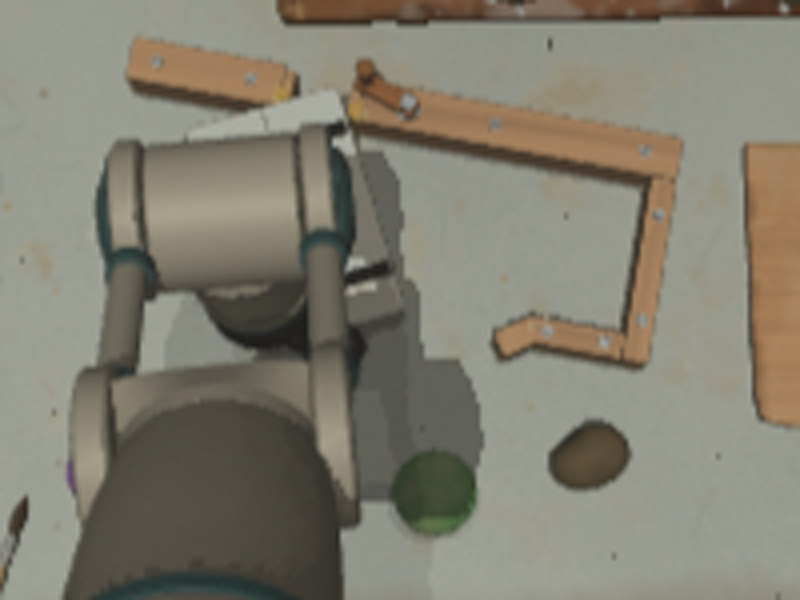

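Run:
```python
from h import *
a=cr("top",(340,91));b=cr("top",(402,310));c=cr("top",(190,133));print(a,b,c,np.degrees(np.arctan2(*(a-b)[::-1])),np.degrees(np.arctan2(*(c-a)[::-1]))-90)
n=np.array([8,30])-a;
for th in(26,28):
    t=np.radians(th);mx=np.array([np.cos(t),np.sin(t)]);print("left jaw gap",n@mx-8,"right gap",-(np.array([8,-30])-a)@np.array([-mx[1],mx[0]])-8)
print(wedge(27,0)[1])
```

```text
[ 17.03841277 -13.87198837] [-139.00682567  -90.44286328] [-36.14130526  90.0670141 ] 26.137031902140848 27.09626187681289
left jaw gap 3.108542265826408 right gap 2.5335814587873973
left jaw gap 4.6162061419370755 right gap 1.9969112762361316
[ 21.51053364 -14.13742937]
```

Run:
```python
from h import *
sweep([28,29,31,33,35,37,39,41,43],36,.014,1)
```

```text
0 -0.3 -0.1 -0.0045 -0.0005 -0.001 100; 0 0 -1 -0.0011 -0.0022 0 100; 0 0 -2 -0.002 -0.0045 0 100; 0 0 -2 -0.002 -0.0045 0 100; 0 0 -2 -0.0019 -0.0044 0 100; 0 0 -2 -0.0019 -0.0045 0 100; 0 0 -2 -0.0018 -0.0044 0 100; 0 0 -2 -0.0017 -0.0044 0 100; 0 0 -2 -0.0016 -0.0045 0 100
```

>>> drive_tool --motion "0 -0.3 0 -0.0045 0 -0.001 100; 0 0 -1 -0.0015 -0.0022 0 100; 0 0 -2 -0.0025 -0.0045 0 100; 0 0 -2 -0.0025 -0.0045 0 100; 0 0 -2 -0.0025 -0.0044 0 100; 0 0 -2 -0.0024 -0.0045 0 100; 0 0 -2 -0.0024 -0.0044 0 100"

```text
clock: 21.45
position: [0.4948, 0.0863, 0.0126]
ee_rot: [-0.008, 0.15, 0.989, -0.001]
contact_force: [-2.3, 4.4, 3.0]
width: 0.0855
```

```bash
python3 look.py top t10;python3 look.py scene s10;python3 - <<'E'
from h import *
for t in(36,38,40):inwedge(t)
E
```

```text
t 21.45 pos [0.4948 0.0863 0.0126] psi 72.7 tilt 0.88 F [-2.3  4.4  3. ] w 85.5 fence [-157.3  -27.7] psiF 83.9
t 21.5 pos [0.4948 0.0858 0.0126] psi 72.8 tilt 0.89 F [-3.1  3.3  2.5] w 85.7 fence [-157.2  -28.2] psiF 83.9
k 35.0 lat -6.5
k 33.1 lat -1.9
k 31.4 lat 2.7
```

View pics/t10.png

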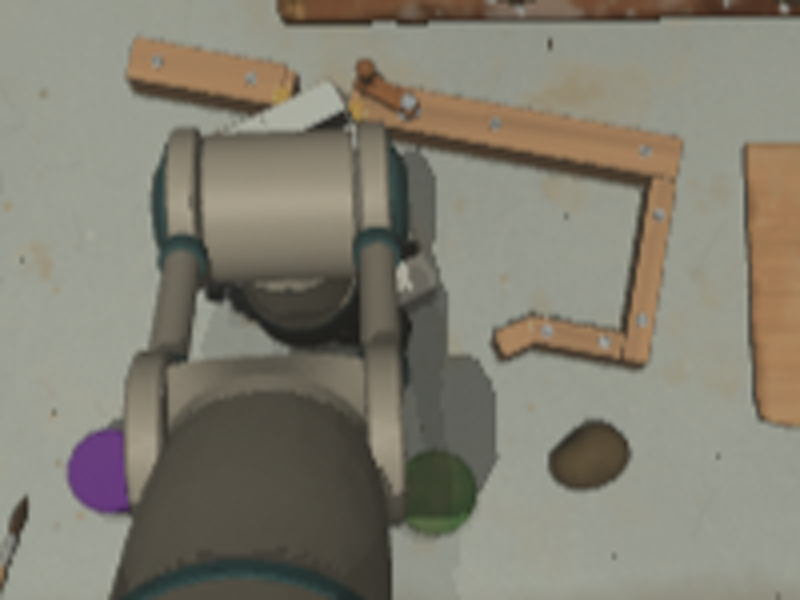

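View pics/s10.png

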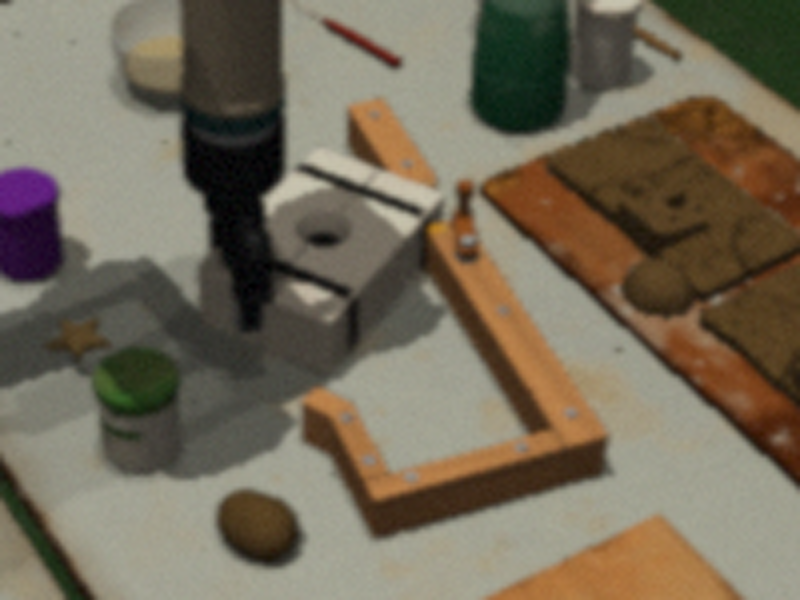

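Run:
```python
from h import *
sweep([39,41,43,45,47,49,51,53],35,.014,1)
```

```text
-0.2 -0.9 -0.1 -0.0028 0.0006 -0.0014 100; 0 0 -2 -0.0017 -0.0044 0 100; 0 0 -2 -0.0016 -0.0045 0 100; 0 0 -2 -0.0016 -0.0044 0 100; 0 0 -2 -0.0015 -0.0045 0 100; 0 0 -2 -0.0014 -0.0044 0 100; 0 0 -2 -0.0013 -0.0045 0 100; 0 0 -2 -0.0013 -0.0045 0 100
```

>>> drive_tool --motion "-0.2 -0.9 0 -0.003 0 -0.001 100; 0 0 -2 -0.0022 -0.0044 0 100; 0 0 -2 -0.0022 -0.0045 0 100; 0 0 -2 -0.0022 -0.0044 0 100; 0 0 -2 -0.002 -0.0045 0 100; 0 -0.3 -2 -0.002 -0.0044 0 100; 0 -0.2 -2 -0.002 -0.0045 0 100; 0 0 -2 -0.0018 -0.0045 0 100"

```text
clock: 22.55
position: [0.4988, 0.0539, 0.0118]
ee_rot: [-0.001, 0.029, 1.0, -0.0]
contact_force: [-2.3, 2.7, 2.6]
width: 0.0854
```

```bash
python3 look.py scene s11;python3 - <<'E'
from h import *
for t in(50,52,54):inwedge(t)
sweep([53,55,57,59,61,63,65,67],34,.014,1)
E
```

```text
t 22.55 pos [0.4988 0.0539 0.0118] psi 86.7 tilt 0.17 F [-2.3  2.7  2.6] w 85.4 fence [-147.1  -58.7] psiF 97.8
k 34.0 lat -5.6
k 32.7 lat -1.1
k 31.5 lat 3.5
-0.1 -0.2 -0.1 -0.0019 -0.0002 -0.0022 100; 0 0 -2 -0.0012 -0.0045 0 100; 0 0 -2 -0.0012 -0.0046 0 100; 0 0 -2 -0.001 -0.0045 0 100; 0 0 -2 -0.001 -0.0046 0 100; 0 0 -2 -0.0009 -0.0046 0 100; 0 0 -2 -0.0009 -0.0046 0 100; 0 0 -2 -0.0007 -0.0047 0 100
```

View pics/s11.png

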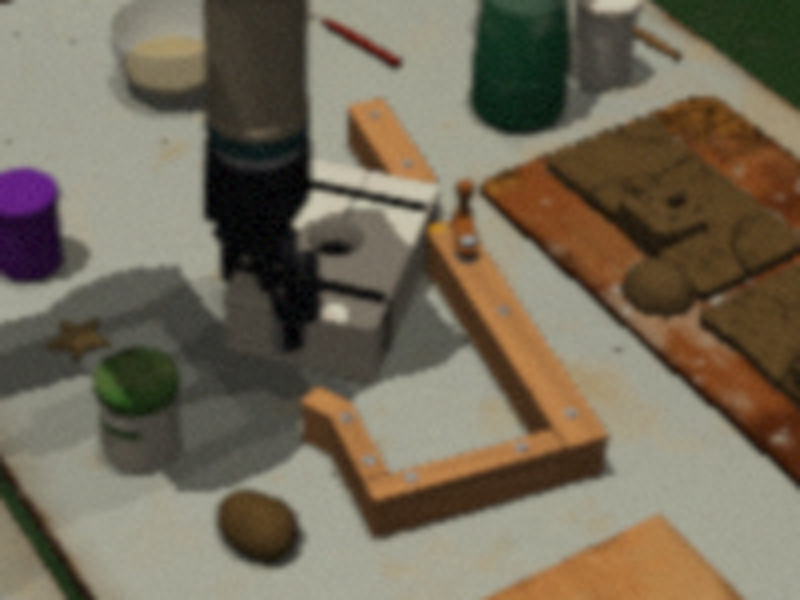

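>>> drive_tool --motion "-0.1 -0.2 0 -0.002 0 -0.002 100; 0 0 -2 -0.0017 -0.0045 0 100; 0 0 -2 -0.0017 -0.0046 0 100; 0 0 -2 -0.0015 -0.0045 0 100; 0 -0.2 -2 -0.0015 -0.0046 0 100; 0 -0.2 -2 -0.0014 -0.0046 0 100; 0 0 -2 -0.0014 -0.0046 0 100; 0 0 -2 -0.0012 -0.0047 0 100"

```text
clock: 23.6
position: [0.5069, 0.0225, 0.0125]
ee_rot: [-0.002, -0.093, 0.996, 0.001]
contact_force: [-3.1, 2.0, 1.9]
width: 0.0854
```

```bash
python3 look.py scene s12;python3 look.py top t12;python3 - <<'E'
from h import *
for t in(64,66,68):inwedge(t)
sweep([67,69,71,73,75,77,79,81],33,.014,1)
E
```

```text
t 23.6 pos [0.5069 0.0225 0.0125] psi 100.7 tilt 0.26 F [-3.1  2.   1.9] w 85.4 fence [-133.1  -87.9] psiF 111.9
t 23.65 pos [0.507  0.0221 0.0125] psi 100.8 tilt 0.25 F [-3.1  2.2  1.8] w 85.7 fence [-132.9  -88.3] psiF 111.9
k 33.0 lat -4.9
k 32.2 lat -0.2
k 31.6 lat 4.5
0.1 -0.2 -0.2 -0.0011 -0.0011 -0.0016 100; 0 0 -2 -0.0007 -0.0047 0 100; 0 0 -2 -0.0007 -0.0048 0 100; 0 0 -2 -0.0006 -0.0047 0 100; 0 0 -2 -0.0005 -0.0049 0 100; 0 0 -2 -0.0004 -0.0048 0 100; 0 0 -2 -0.0004 -0.0049 0 100; 0 0 -2 -0.0003 -0.0049 0 100
```

View pics/s12.png

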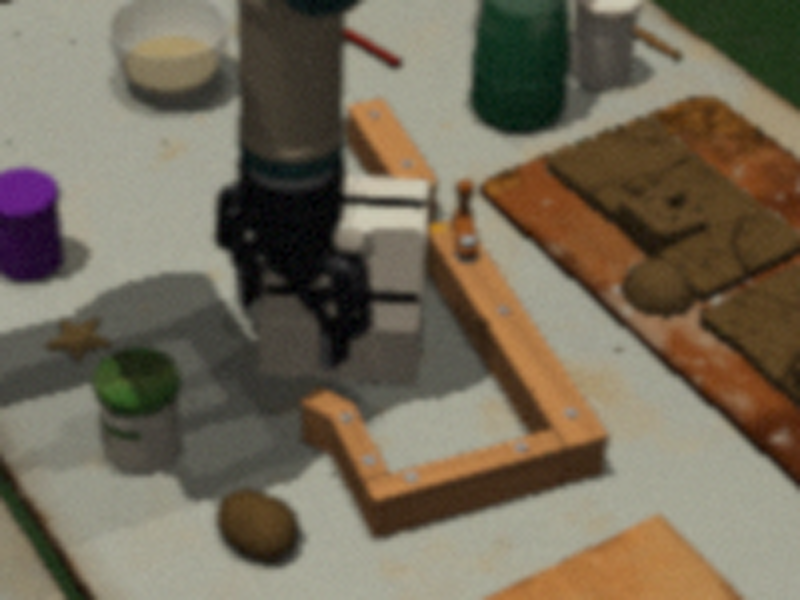

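View pics/t12.png

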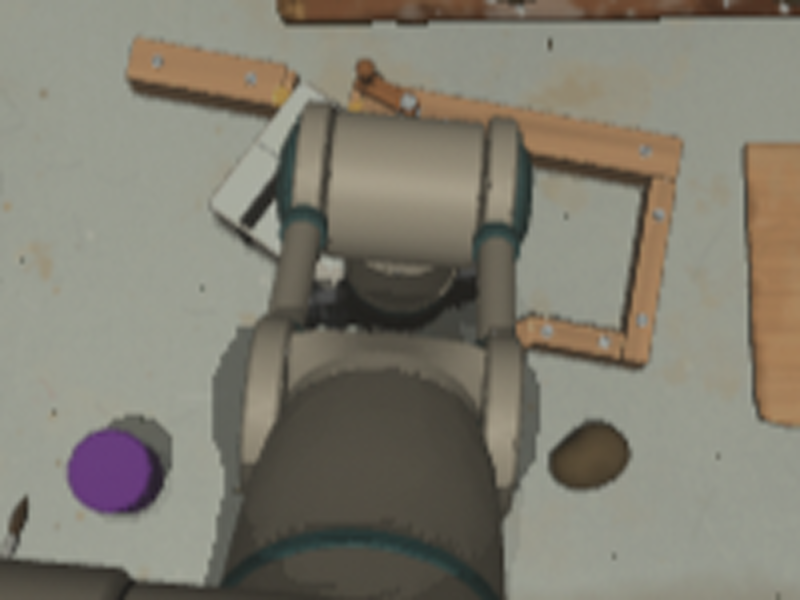

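>>> drive_tool --motion "0.1 -0.2 0 -0.002 0 -0.001 100; 0 0 -2 -0.0012 -0.0047 0 100; 0 0 -2 -0.0012 -0.0048 0 100; 0 0 -2 -0.0011 -0.0047 0 100; 0 -0.2 -2 -0.001 -0.0049 0 100; 0 -0.1 -2 -0.001 -0.0048 0 100; 0 0 -2 -0.001 -0.0049 0 100"

```text
clock: 24.58
position: [0.5166, -0.0022, 0.0122]
ee_rot: [-0.003, -0.196, 0.98, 0.002]
contact_force: [-4.2, 0.6, 1.3]
width: 0.0857
```

```bash
python3 look.py scene s13;python3 look.py top t13;python3 - <<'E'
from h import *
for t in(76,78,80):inwedge(t)
sweep([79,81,83,85,87,89,90],33,.014,1)
E
```

```text
t 24.57 pos [ 0.5166 -0.0022  0.0122] psi 112.7 tilt 0.45 F [-4.2  0.6  1.3] w 85.7 fence [-118.7 -110.3] psiF 123.8
t 24.62 pos [ 0.5168 -0.0028  0.0122] psi 112.7 tilt 0.44 F [-4.9  0.5  2. ] w 85.5 fence [-118.4 -110.8] psiF 123.9
k 32.3 lat -2.8
k 31.9 lat 2.1
k 31.7 lat 7.1
0.2 -0.4 -0.2 -0.0012 -0.0036 -0.0019 100; 0 0 -2 -0.0004 -0.0049 0 100; 0 0 -2 -0.0002 -0.005 0 100; 0 0 -2 -0.0002 -0.005 0 100; 0 0 -2 -0.0002 -0.005 0 100; 0 0 -2 -0.0001 -0.0052 0 100; 0 0 -1 0 -0.0025 0 100
```

View pics/s13.png

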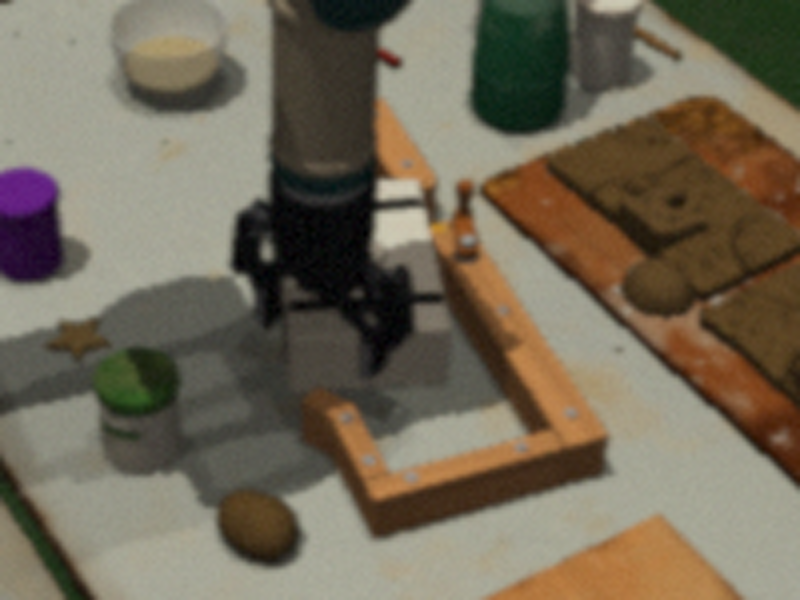

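View pics/t13.png

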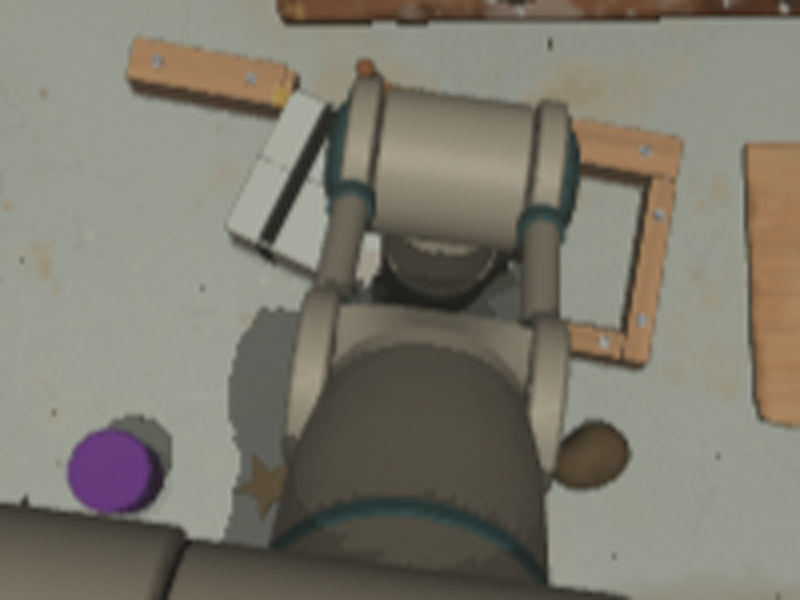

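>>> drive_tool --motion "0.2 -0.4 -0.2 -0.002 -0.0036 -0.001 100; 0 0 -2 -0.001 -0.0049 0 100; 0 0 -2 -0.001 -0.005 0 100; 0 -0.1 -2 -0.001 -0.005 0 100; 0 0 -2 -0.001 -0.005 0 100; 0 0 -2 -0.001 -0.005 0 100"

```text
clock: 25.42
position: [0.5279, -0.023, 0.0116]
ee_rot: [-0.006, -0.283, 0.959, 0.004]
contact_force: [-4.3, 0.2, 2.0]
width: 0.0855
```

```bash
python3 look.py scene s14;python3 - <<'E'
from h import *
for t in(86,88,90):inwedge(t)
sweep([89,90],33,.014,1)
E
```

```text
t 25.43 pos [ 0.5279 -0.023   0.0116] psi 122.9 tilt 0.76 F [-4.3  0.2  2. ] w 85.5 fence [-103.7 -128.5] psiF 134.1
k 32.3 lat -1.6
k 32.3 lat 3.5
k 32.5 lat 8.7
0.5 -0.5 0.1 -0.0006 -0.0051 -0.0024 100; 0 0 -1 0 -0.0026 0 100
```

View pics/s14.png

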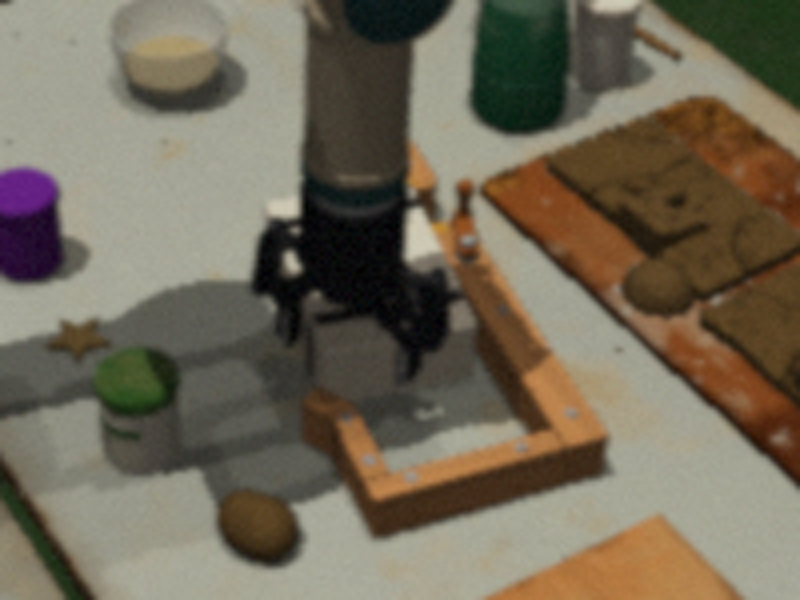

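>>> drive_tool --motion "0.5 -0.5 0 -0.001 -0.005 -0.002 100; 0 0 -1 -0.0015 -0.003 0 100; 0 0 0 -0.002 -0.002 0 100; 0 0 0 -0.002 -0.002 0 100"

```text
clock: 25.98
position: [0.5308, -0.0283, 0.0122]
ee_rot: [-0.009, -0.292, 0.956, 0.004]
contact_force: [-8.5, 1.2, 7.1]
width: 0.0853
```

```bash
python3 look.py top t15;python3 look.py scene s15;python3 - <<'E'
from h import *
inwedge(90)
E
```

```text
t 25.98 pos [ 0.5308 -0.0283  0.0122] psi 124.0 tilt 1.1 F [-8.5  1.2  7.1] w 85.3 fence [ -99.8 -133.2] psiF 135.2
t 26.02 pos [ 0.5308 -0.0283  0.0122] psi 124.0 tilt 1.12 F [-8.2  0.6  7.1] w 85.5 fence [ -99.8 -133.1] psiF 135.2
k 31.9 lat 3.3
```

View pics/t15.png

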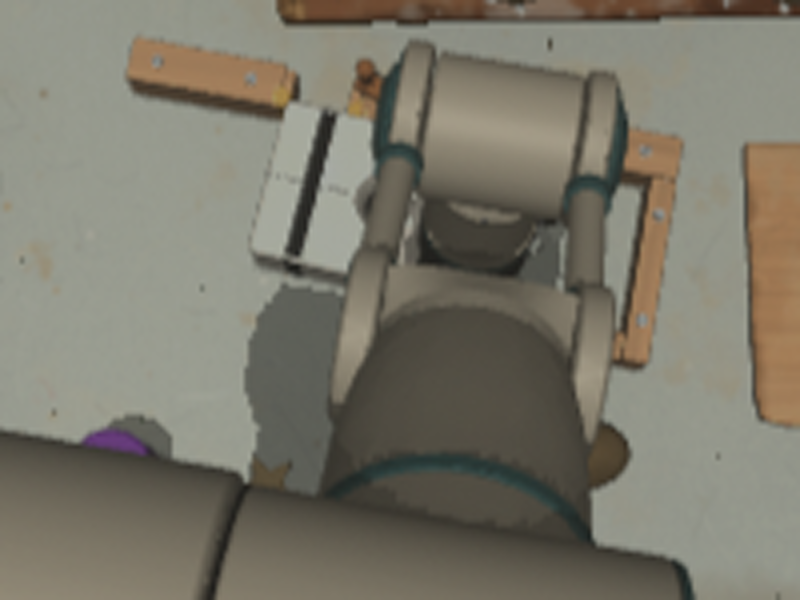

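View pics/s15.png

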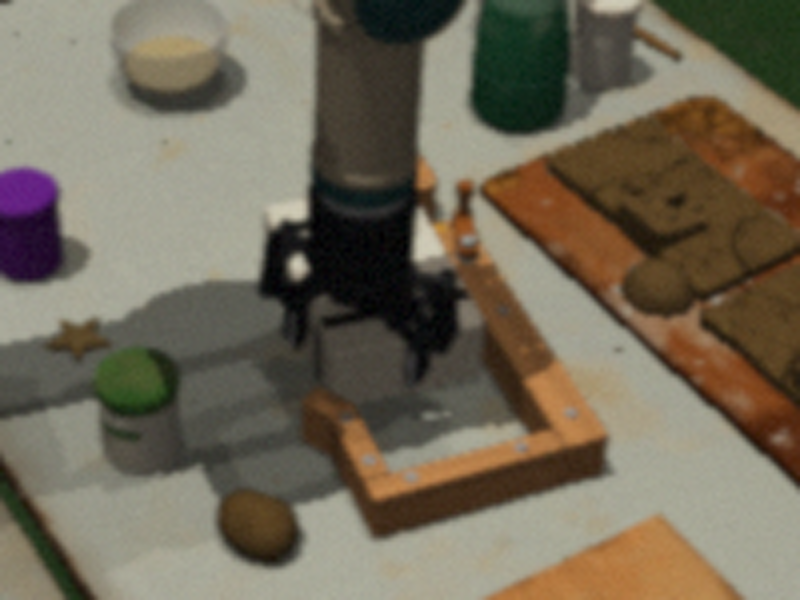

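Run:
```python
from h import *
b=f2w(-64,60)
s,p,R=st()
e=plan([(*(p[:2]+.02*R.as_matrix()[:2,0]),.014,124,100,2),(*(p[:2]+.02*R.as_matrix()[:2,0]),.095,124,100,2)])
print()
plan([(*b,.1,-11.2,70,14)],e)
```

```text
0.3 -0.4 0 0.01 0 -0.0008 100; 0.4 -0.5 0 0.01 0 -0.0008 100; 0 0 0 0 0 -0.0405 100; 0 0 0 0 0 -0.0405 100

0 0 9.7 -0.013 0.0079 -0.0003 70; 0 0 9.6 -0.0115 0.01 -0.0004 70; 0 0 9.7 -0.0097 0.0118 -0.0003 70; 0 0 9.6 -0.0076 0.0132 -0.0004 70; 0 0 9.7 -0.0052 0.0143 -0.0003 70; 0 0 9.6 -0.0028 0.015 -0.0004 70; 0 0 9.7 -0.0002 0.0152 -0.0003 70; 0 0 9.7 0.0024 0.015 -0.0004 70; 0 0 9.6 0.0048 0.0145 -0.0003 70; 0 0 9.7 0.0072 0.0134 -0.0004 70; 0 0 9.6 0.0094 0.012 -0.0003 70; 0 0 9.7 0.0112 0.0103 -0.0004 70
0 0 9.7 0.0128 0.0083 -0.0003 70; 0 0 9.6 0.014 0.006 -0.0004 70
```

>>> drive_tool --motion "0.3 -0.4 0 0.01 0 -0.001 100; 0.4 -0.5 0 0.01 0 -0.001 100; 0 0 0 0 0 -0.041 100; 0 0 0 0 0 -0.041 100; 0 0 9.7 -0.013 0.0079 0 70; 0 0 9.6 -0.0115 0.01 0 70; 0 0 9.7 -0.0097 0.0118 0 70; 0 0 9.6 -0.0076 0.0132 0 70; 0 0 9.7 -0.0052 0.0143 0 70; 0 0 9.6 -0.0028 0.015 0 70; 0 0 9.7 0 0.0152 0 70; 0 0 9.7 0.0024 0.015 0 70"

```text
clock: 27.58
position: [0.5793, 0.0648, 0.1053]
ee_rot: [0.021, 0.396, 0.918, 0.005]
contact_force: [-0.8, -0.7, -0.8]
width: 0.0603
```

Run:
```python
from h import *
where()
b=f2w(-64,60)
plan([(*b,.1,-11.2,70,None)])
```

```text
t 27.57 pos [0.5793 0.0648 0.1053] psi 43.4 tilt 2.44 F [-0.8 -0.7 -0.8] w 60.3 fence [-70.2 -32.4] psiF 54.6
0.4 0.2 9.1 0.0081 0.0131 0.0009 70; 0.4 0.2 9.1 0.0101 0.0117 0.0009 70; 0.3 0.2 9.1 0.0118 0.01 0.0009 70; 0.4 0.1 9.1 0.0133 0.0079 0.0008 70; 0.4 0.2 9.1 0.0143 0.0058 0.0008 70; 0.4 0.2 9.1 0.015 0.0034 0.0009 70
```

>>> drive_tool --motion "0.4 0.2 9.1 0.0081 0.0131 0 70; 0.4 0.2 9.1 0.0101 0.0117 0 70; 0.3 0.2 9.1 0.0118 0.01 0 70; 0.4 0.1 9.1 0.0133 0.0079 0 70; 0.4 0.2 9.1 0.0143 0.0058 0 70; 0.3 0 7.5 0.013 0.0034 0 70; 0 0 0 0 0 0 70"

```text
clock: 28.45
position: [0.6119, 0.152, 0.1079]
ee_rot: [0.008, 0.775, 0.631, 0.008]
contact_force: [0.5, -0.3, 0.6]
width: 0.0594
```

```bash
python3 look.py top t16; python3 look.py scene s16
python3 - <<'E'
from h import *
b=f2w(-63,56)
plan([(*b,.1,-11.2,70,1),(*b,.016,-11.2,70,3)])
E
```

```text
t 28.45 pos [0.6119 0.152  0.1079] psi -11.7 tilt 1.24 F [ 0.5 -0.3  0.6] w 59.4 fence [-55.1  59.4] psiF -0.5
t 28.5 pos [0.6115 0.1515 0.1079] psi -11.7 tilt 1.2 F [-1.  -0.3  0.3] w 59.6 fence [-55.4  58.8] psiF -0.5
1.1 -0.1 -0.5 -0.0025 -0.0073 0.0077 70; 0 0 0 0 0 0.028 70; 0 0 0 0 -0.0001 0.028 70; 0 0 0 0 0 0.028 70
```

View pics/t16.png

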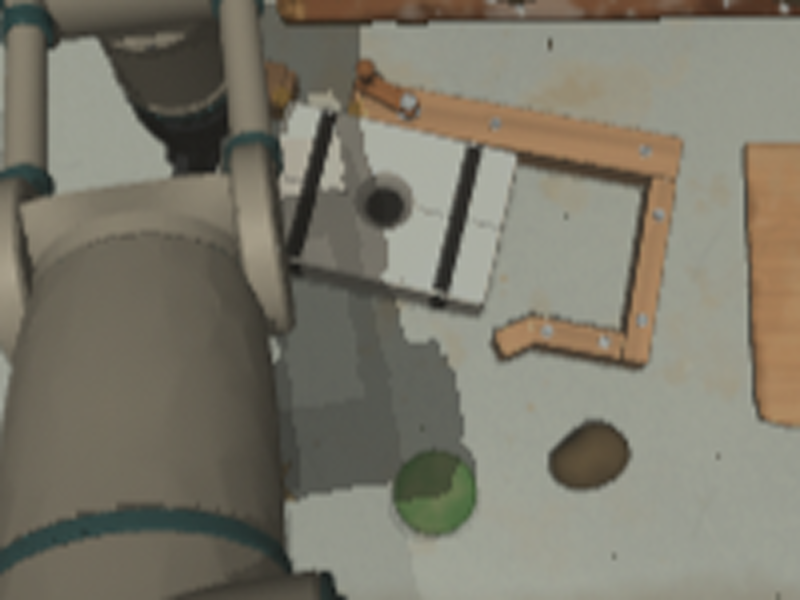

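View pics/s16.png

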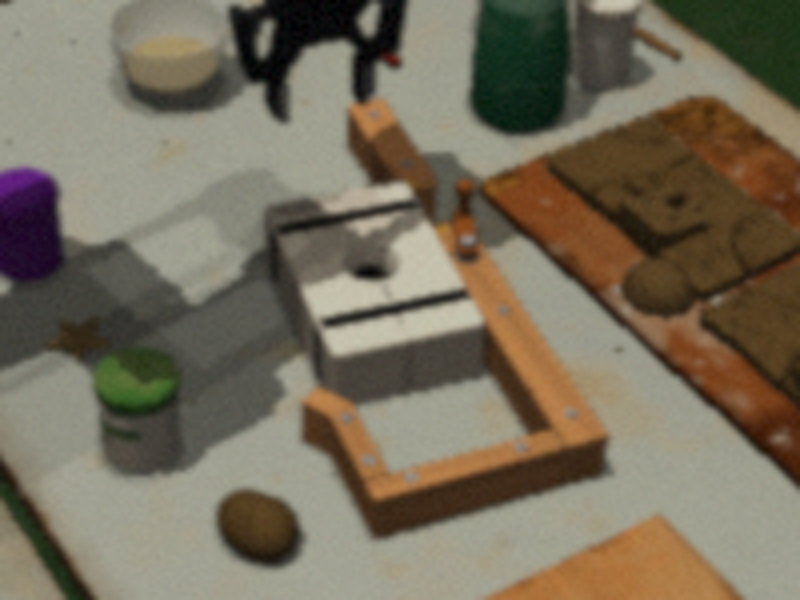

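Run:
```python
from h import *
for n,cs in(("top",((517,153),(480,306),(300,100))),("scene",((487,328),(318,358),(410,183),(268,212)))):
    q=[cr(n,c) for c in cs];print(n,[x.round(1) for x in q])
d=cr("top",(517,153))-cr("top",(480,306));print(np.degrees(np.arctan2(d[1],d[0])))
```

```text
top [array([  -5.8, -153.2]), array([-125.5, -146.1]), array([ 4.5, 14.3])]
scene [array([  -9.5, -162.5]), array([-136. , -149.7]), array([ 2.9, 14.3]), array([-115.4,   18.4])]
-3.3993880119761815
```

Run:
```python
from h import *
b=f2w(-160,-110)
plan([(*b,.1,-11.2,0,5)])
```

```text
0.2 0 -0.1 -0.0339 -0.0206 0.0011 0; 0.3 0 -0.1 -0.0338 -0.0206 0.0012 0; 0.2 0 -0.1 -0.0338 -0.0206 0.0013 0; 0.2 0 -0.1 -0.0338 -0.0208 0.0014 0; 0.2 -0.1 -0.1 -0.0338 -0.0207 0.0014 0
```

>>> drive_tool --motion "0.2 0 0 -0.0339 -0.0206 0.001 0; 0.3 0 0 -0.0338 -0.0206 0.001 0; 0.2 0 0 -0.0338 -0.0206 0.001 0; 0.2 0 0 -0.0338 -0.0208 0 0; 0.2 0 0 -0.028 -0.018 0 0; 0 0 0 0 0 0 0"

```text
clock: 29.3
position: [0.4754, 0.0036, 0.1033]
ee_rot: [0.002, 0.773, 0.634, 0.002]
contact_force: [-0.1, -0.1, 0.1]
width: 0.0003
```

Run:
```python
from h import *
where()
b=f2w(-160,-110)
plan([(*b,.018,-11.2,0,3)])
```

```text
t 29.3 pos [0.4754 0.0036 0.1033] psi -11.3 tilt 0.35 F [-0.1 -0.1  0.1] w 0.3 fence [-160.3 -112.6] psiF -0.1
0.1 0 0 0.0009 -0.0001 0.0284 0; 0.1 0 -0.1 0.0009 0 0.0285 0; 0.2 0 0 0.0009 0.0001 0.0284 0
```

>>> drive_tool --motion "0.1 0 0 0.0009 0 0.0284 0; 0.1 0 0 0.0009 0 0.0285 0; 0.2 0 0 0.0009 0 0.025 0; 0 0 0 0 0 0 0; 0 0 0 0 0.006 0 0; 0 0 0 0 0.006 0 0; 0 0 0 0 0.005 0 0; 0 0 0 0 0.004 0 0; 0 0 0 0 0.004 0 0"

```text
clock: 30.42
position: [0.4998, 0.0016, 0.024]
ee_rot: [-0.002, 0.772, 0.635, -0.002]
contact_force: [-8.6, 1.9, 6.5]
width: -0.0
```

Run:
```python
from h import *
where()
```

```text
t 30.43 pos [0.4998 0.0016 0.024 ] psi -11.1 tilt 0.29 F [-8.6  1.9  6.5] w -0.0 fence [-136.  -109.8] psiF 0.1
```

>>> drive_tool --motion "0 0 0 0 0.004 0 0; 0 0 0 0 0.004 0 0"

```text
clock: 30.68
position: [0.4994, 0.0016, 0.0241]
ee_rot: [-0.008, 0.772, 0.635, -0.007]
contact_force: [-8.0, 2.4, 6.2]
width: -0.0002
```

```bash
python3 look.py scene s17; python3 look.py top t17
```

```text
t 30.68 pos [0.4994 0.0016 0.0241] psi -11.1 tilt 1.26 F [-8.   2.4  6.2] w -0.2 fence [-136.3 -109.9] psiF 0.1
t 30.73 pos [0.4995 0.0015 0.0241] psi -11.1 tilt 1.28 F [-8.6  2.   7.1] w -0.2 fence [-136.3 -110. ] psiF 0.1
```

View pics/s17.png

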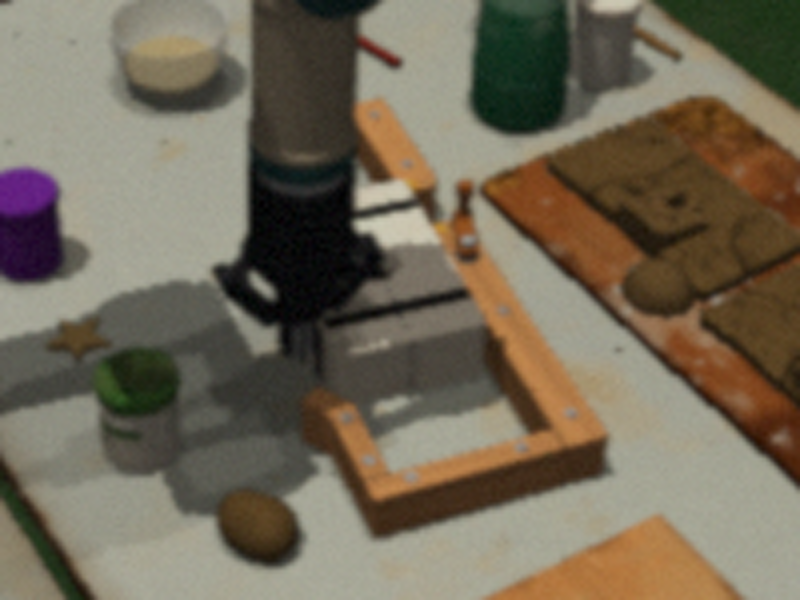

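View pics/t17.png

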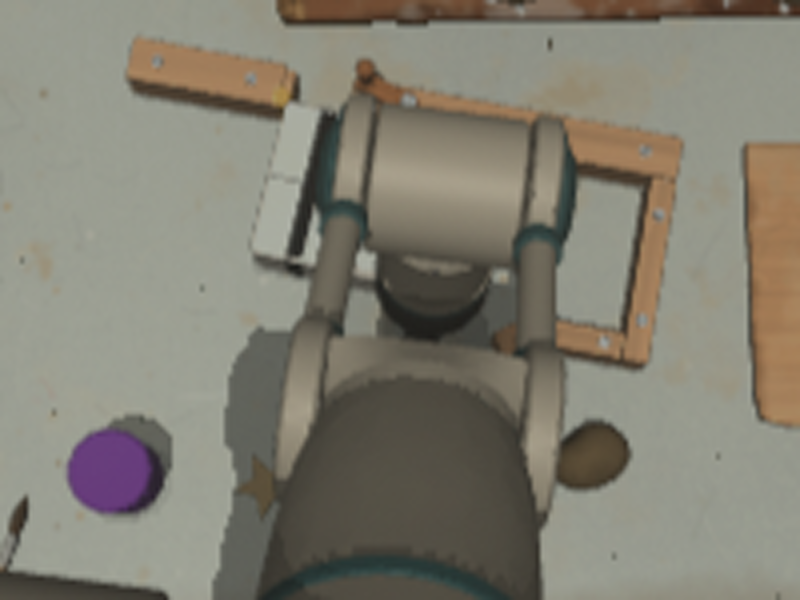

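Run:
```python
from h import *
a=cr("top",(289,103));b=cr("top",(255,252));print(a,b,np.degrees(np.arctan2(*(a-b)[::-1])))
a=cr("scene",(488,322));b=cr("scene",(412,182));print(a,b)
z=np.load("t17.npz");P=pts("top",z["d"]);F=P[...,:2]-FO;fx=F@EX*1000;fy=F@EY*1000
m=(abs(P[...,2]-.056)<.006)&(fx>-135)&(fx<12)&(fy<35)&(fy>-30)
for lo in range(-110,0,15):
    s=m&(fx>lo)&(fx<lo+15);print(lo,fy[s].max().round(1))
s16=np.load("t16.npz");P=pts("top",s16["d"]);F=P[...,:2]-FO;fx=F@EX*1000;fy=F@EY*1000
m=(abs(P[...,2]-.056)<.004)&(fx>-140)&(fx<15)&(fy<35)&(fy>-165)
print("before: far/near edge")
for lo in range(-150,10,20):
    s=m&(fy>lo)&(fy<lo+20)
    if s.sum()>5:print(lo,fx[s].max().round(1),fx[s].min().round(1))
```

```text
[ 0.6255863  21.98531519] [-116.35454697   23.98333349] -0.9785156049038602
[  -6.14242877 -156.79916606] [ 4.89175869 14.9492145 ]
-110 28.2
-95 27.9
-80 27.4
-65 27.3
-50 26.5
-35 26.0
-20 25.3
-5 23.5
before: far/near edge
-150 -6.1 -125.8
-130 -5.5 -125.5
-110 -3.8 -123.9
-90 10.4 -123.8
-70 13.8 -122.0
-50 15.0 -120.7
-30 -0.8 -120.3
-10 0.1 -118.1
```

>>> drive_tool --motion "-0.8 0 0 -0.002 0.006 0.001 0; -0.4 0 0 -0.003 0.006 0.001 0; 0 0 0 -0.003 0.006 0 0; 0 0 0 -0.002 0.006 0 0"

```text
clock: 31.28
position: [0.5002, -0.0046, 0.0208]
ee_rot: [-0.019, 0.773, 0.634, -0.012]
contact_force: [-10.2, 6.7, 7.1]
width: -0.0001
```

```bash
python3 look.py top t18;python3 - <<'E'
from h import *
z=np.load("t18.npz");P=pts("top",z["d"]);F=P[...,:2]-FO;fx=F@EX*1000;fy=F@EY*1000
m=(abs(P[...,2]-.056)<.006)&(fx>-135)&(fx<12)&(fy<35)&(fy>-30)
for lo in range(-110,0,15):
    s=m&(fx>lo)&(fx<lo+15);print(lo,fy[s].max().round(1))
E
```

```text
t 31.27 pos [ 0.5002 -0.0046  0.0208] psi -11.3 tilt 2.56 F [-10.2   6.7   7.1] w -0.1 fence [-134.4 -115.9] psiF -0.1
-110 25.0
-95 25.3
-80 25.8
-65 25.8
-50 25.2
-35 25.0
-20 26.2
-5 20.6
```

Run:
```python
from h import *
a=f2w(-152,-112);b=f2w(-62,58)
plan([(*a,.022,-11.2,0,1),(*a,.1,-11.2,0,2),(*b,.1,-11.2,70,5)])
```

```text
-2.6 -0.4 -0.1 0.0039 -0.0177 -0.0003 0; 0 0 0 0 0 -0.039 0; 0 0 0 -0.0001 0 -0.039 0; 0 0 0 0.034 0.018 0 70; 0 0 0 0.034 0.018 0 70; 0 0 0 0.034 0.018 0 70; 0 0 0 0.034 0.018 -0.0001 70; 0 0 0 0.0341 0.018 0 70
```

>>> drive_tool --motion "-2.6 -0.4 -0.1 0.0039 -0.0177 0 0; 0 0 0 0 0 -0.04 0; 0 0 0 0 0 -0.04 0; 0 0 0 0.034 0.018 0 70; 0 0 0 0.034 0.018 0 70; 0 0 0 0.034 0.018 0 70; 0 0 0 0.034 0.018 0 70; 0 0 0 0.032 0.013 0 70; 0 0 0 0 0 0 70"

```text
clock: 32.45
position: [0.6069, 0.1562, 0.1104]
ee_rot: [0.004, 0.773, 0.634, 0.006]
contact_force: [-0.5, -1.6, -0.6]
width: 0.06
```

```bash
python3 look.py top t19;python3 - <<'E'
from h import *
b=f2w(-62,56)
plan([(*b,.08,-11.2,70,1),(*b,.018,-11.2,70,2)])
E
```

```text
t 32.45 pos [0.6069 0.1562 0.1104] psi -11.3 tilt 0.81 F [-0.5 -1.6 -0.6] w 60.0 fence [-60.8  62.6] psiF -0.1
0.7 -0.1 -0.1 -0.0054 -0.0007 0.0302 70; 0 0 0 0 0 0.031 70; 0 0 0 0 0 0.031 70
```

View pics/t19.png

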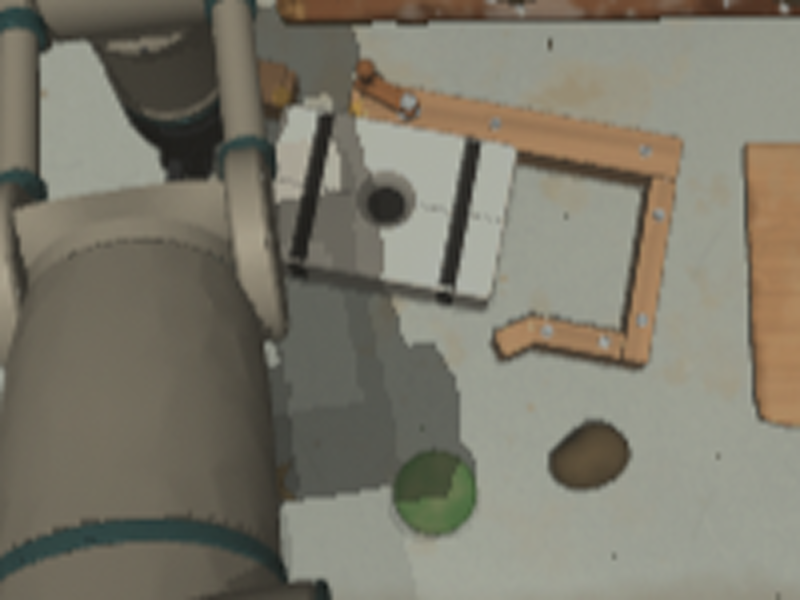

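>>> drive_tool --motion "0.7 0 0 -0.0054 0 0.03 70; 0 0 0 0 0 0.031 70; 0 0 0 0 0 0.029 70; 0 0 0 0 0 0 70; 0 0 0 -0.008 0 0 70; 0 0 0 -0.007 0 0 70; 0 0 0 -0.006 0 0 70; 0 0 0 -0.006 0 0 70; 0 0 0 -0.007 0 0 70; 0 0 0 -0.007 0 0 70"

```text
clock: 33.75
position: [0.5976, 0.1046, 0.0246]
ee_rot: [0.001, 0.774, 0.633, 0.005]
contact_force: [0.7, 3.1, -2.0]
width: 0.0597
```

```bash
python3 look.py top t20;python3 - <<'E'
from h import *
b=f2w(-62,-32)
plan([(*b,.018,-11.2,70,6)])
E
```

```text
t 33.75 pos [0.5976 0.1046 0.0246] psi -11.5 tilt 0.57 F [ 0.7  3.1 -2. ] w 59.7 fence [-60.   10.1] psiF -0.3
0.1 0 0 -0.0069 -0.0003 0.0011 70; 0 -0.1 -0.1 -0.0068 -0.0003 0.001 70; 0.1 0 0 -0.0069 -0.0003 0.0011 70; 0.1 -0.1 -0.1 -0.0068 -0.0003 0.0011 70; 0.1 0 0 -0.0069 -0.0003 0.0011 70; 0 -0.1 -0.1 -0.0068 -0.0003 0.0011 70
```

View pics/t20.png

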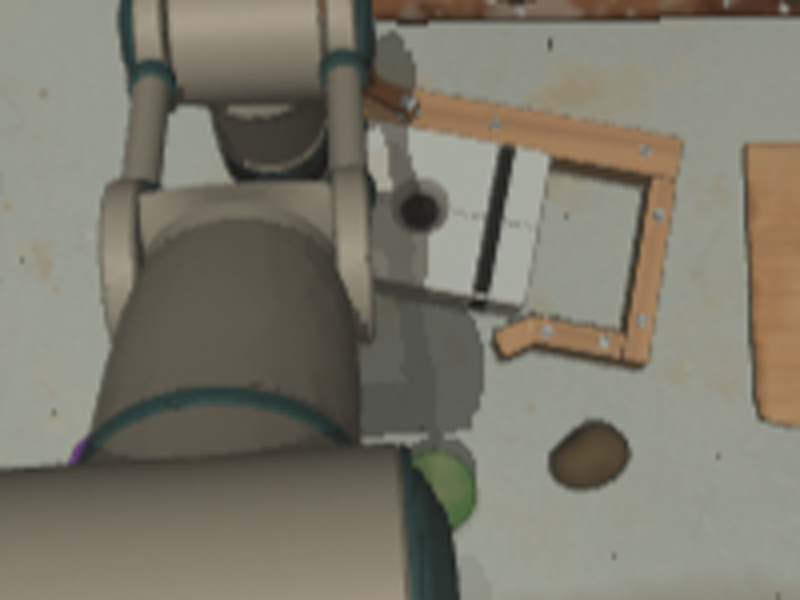

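>>> drive_tool --motion "0.2 0 0 -0.007 0 0.001 70; 0 0.1 0 -0.007 0 0.001 70; 0.2 0.1 0 -0.007 0 0.001 70; 0 0.1 0 -0.007 0 0.001 70; 0.2 0 0 -0.007 0 0.001 70; 0 0 0 -0.007 0 0 70; 0 0 0 -0.006 0 0 70"

```text
clock: 34.67
position: [0.5897, 0.0642, 0.0245]
ee_rot: [-0.008, 0.775, 0.631, 0.011]
contact_force: [0.1, 4.4, -0.5]
width: 0.0597
```

```bash
python3 look.py top t21;python3 look.py scene s21;python3 - <<'E'
from h import *
b=f2w(-62,-68)
plan([(*b,.018,-11.2,70,6)])
E
```

```text
t 34.67 pos [0.5897 0.0642 0.0245] psi -11.7 tilt 1.56 F [ 0.1  4.4 -0.5] w 59.7 fence [-59.9 -31. ] psiF -0.5
t 34.73 pos [0.5895 0.0633 0.0245] psi -11.7 tilt 1.51 F [0.7 2.  0.8] w 60.2 fence [-59.9 -31.9] psiF -0.5
0 -0.2 -0.1 -0.0061 -0.0003 0.0009 70; 0 -0.3 -0.1 -0.006 -0.0003 0.001 70; 0 -0.2 -0.1 -0.0061 -0.0003 0.0009 70; 0 -0.3 0 -0.006 -0.0003 0.001 70; 0 -0.2 -0.1 -0.006 -0.0004 0.0011 70; 0 -0.3 -0.1 -0.0061 -0.0003 0.001 70
```

View pics/t21.png

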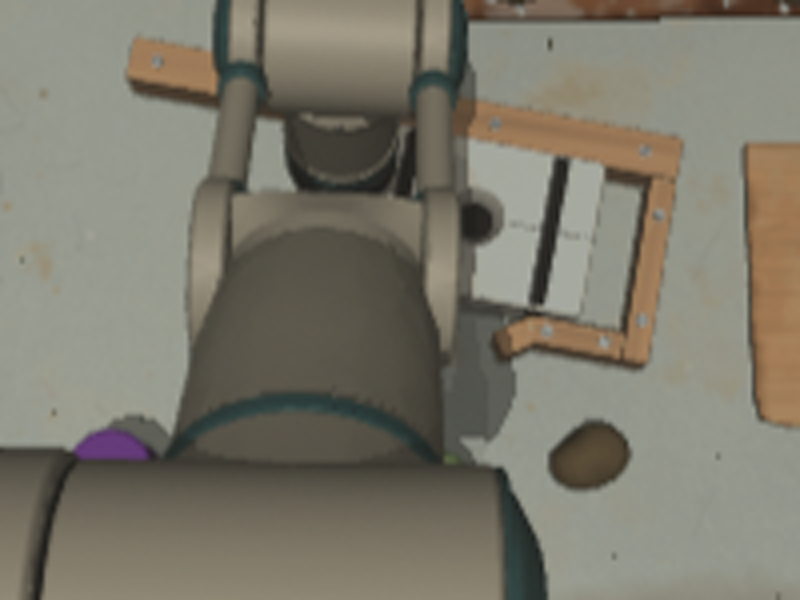

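View pics/s21.png

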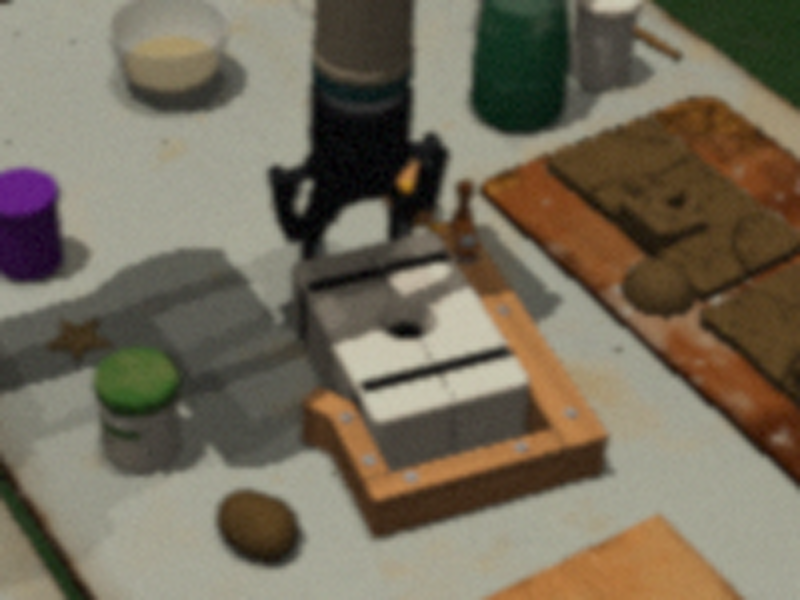

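Run:
```python
from h import *
for c in((447,150),(443,190),(445,170),(464,183),(270,175),(405,150)):
    o,d=ray("scene",170+c[0]/4-.5,120+c[1]/4-.5)
    t=((FO-o[:2])@EY-.032)/(d[:2]@EY);q=o+t*d;print(c,w2f(q).round(),q[2].round(3))
```

```text
(447, 150) [ 12. -32.] 0.12
(443, 190) [ 10. -32.] 0.081
(445, 170) [ 11. -32.] 0.101
(464, 183) [ 28. -32.] 0.084
(270, 175) [-130.  -32.] 0.134
(405, 150) [-23. -32.] 0.129
```

>>> drive_tool --motion "0 -0.3 0 -0.003 -0.002 0 50; 0 -0.4 0 -0.006 -0.001 0 50; 0 -0.3 0 -0.006 0 0 50; 0 -0.3 0 -0.006 0 0 50; 0 0 0 -0.006 0 0 50; 0 0 0 -0.005 0 0 50"

```text
clock: 35.52
position: [0.5829, 0.0317, 0.0249]
ee_rot: [0.001, 0.775, 0.632, 0.004]
contact_force: [2.2, 5.1, 0.7]
width: 0.0427
```

```bash
python3 look.py scene s22
```

```text
t 35.52 pos [0.5829 0.0317 0.0249] psi -11.7 tilt 0.47 F [2.2 5.1 0.7] w 42.7 fence [-60.3 -64.2] psiF -0.5
```

View pics/s22.png

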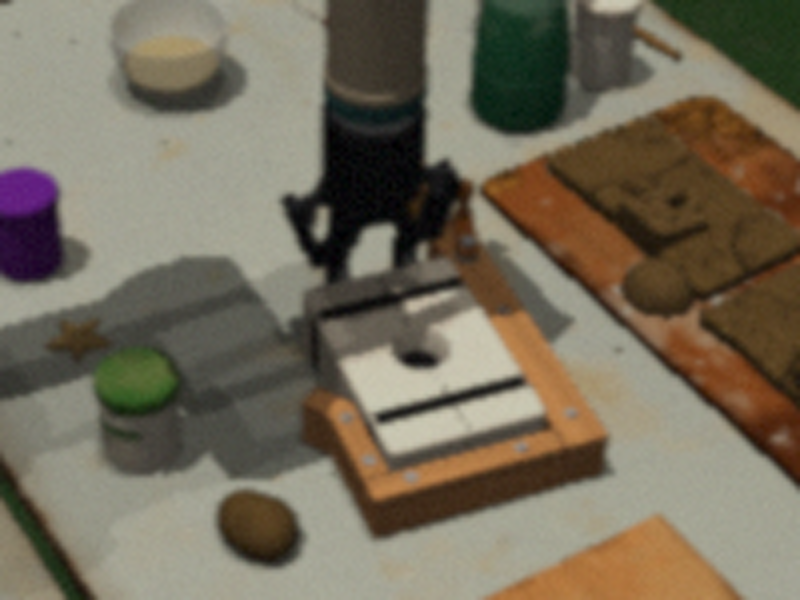

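Nearly home: the mould's right end is close to the stop (crop 545,420). I push until the force rises.

>>> drive_tool --motion "0 0 0.3 -0.005 0 0 50; 0 0 0 -0.004 0 0 50; 0 0 0 -0.004 0 0 50; 0 0 0 -0.004 0 0 50"

```text
clock: 36.08
position: [0.5826, 0.0293, 0.0252]
ee_rot: [-0.007, 0.78, 0.626, 0.015]
contact_force: [3.7, 17.5, -2.3]
width: 0.0428
```

```bash
python3 look.py scene s23
```

```text
t 36.08 pos [0.5826 0.0293 0.0252] psi -12.5 tilt 1.92 F [ 3.7 17.5 -2.3] w 42.8 fence [-60.1 -66.6] psiF -1.3
```

View pics/s23.png

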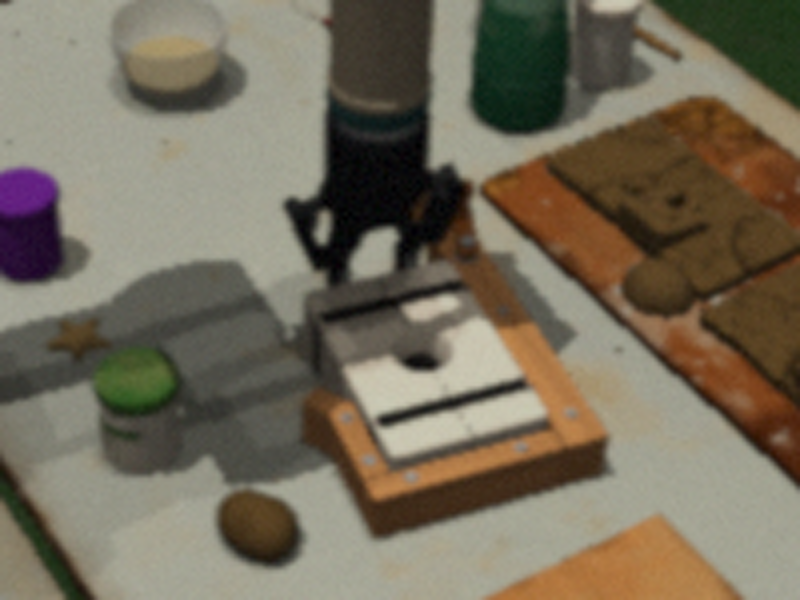

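Run:
```python
from h import *
a=f2w(-62,-48);b=f2w(30.5,-32.5)
plan([(*a,.03,-11.2,50,2),(*a,.15,-11.2,50,3),(*b,.15,-11.2,50,3)])
```

```text
0.3 -0.9 -0.7 0.0093 -0.0011 -0.0021 50; 0.2 -1 -0.6 0.0093 -0.0011 -0.0022 50; 0 0 0 0 0 -0.04 50; 0 0 0 0 0.0001 -0.04 50; 0 0 0 -0.0001 0 -0.04 50; 0 0 0 0.0052 0.0308 0 50; 0 0 0 0.0052 0.0309 0 50; 0 0 0 0.0052 0.0308 0.0001 50
```

>>> drive_tool --motion "0.3 -0.9 -0.7 0.0093 -0.001 -0.001 50; 0.2 -1 -0.6 0.0093 -0.001 -0.001 50; 0 0 0 0 0 -0.04 50; 0 0 0 0 0 -0.04 50; 0 0 0 0 0 -0.04 50; 0 0 0 0 0 0 50"

```text
clock: 36.88
position: [0.5806, 0.046, 0.1492]
ee_rot: [0.001, 0.772, 0.636, -0.009]
contact_force: [-0.4, -0.0, -0.0]
width: 0.0426
```

```bash
python3 look.py top t24; python3 look.py scene s24
```

```text
t 36.88 pos [0.5806 0.046  0.1492] psi -11.0 tilt 1.06 F [-0.4 -0.  -0. ] w 42.6 fence [-65.3 -50.7] psiF 0.2
t 36.92 pos [0.5791 0.046  0.1472] psi -11.0 tilt 1.22 F [ 0.1 -0.6 -0.7] w 42.8 fence [-66.8 -50.9] psiF 0.2
```

View pics/t24.png

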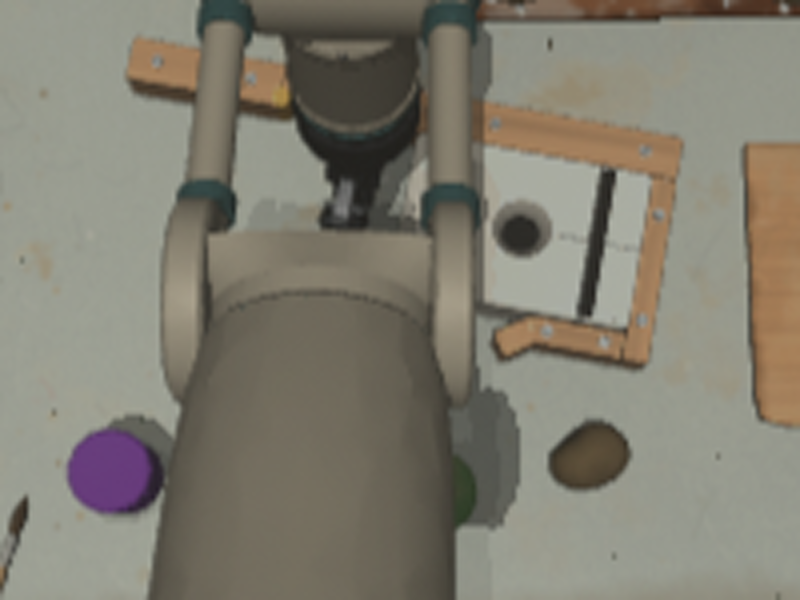

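View pics/s24.png

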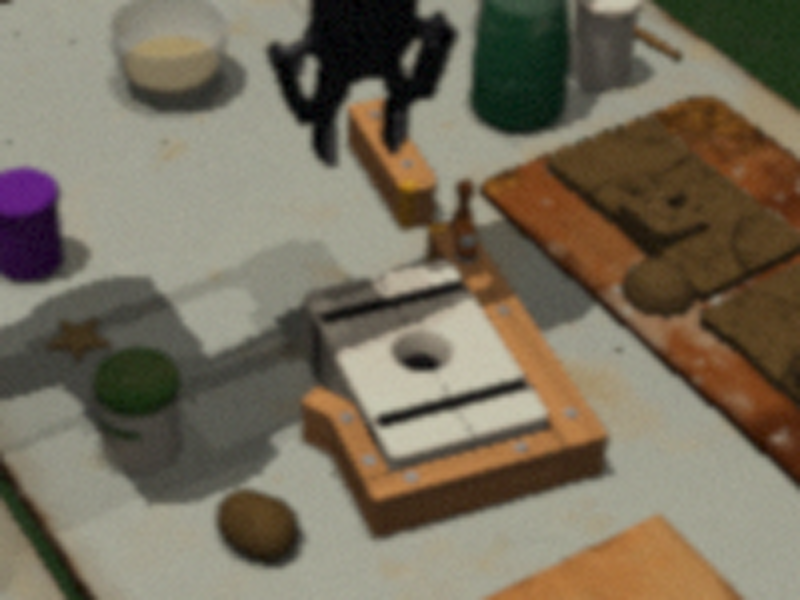

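Run:
```python
from h import *
b=f2w(30.5,-32.5)
plan([(*b,.14,-11.2,50,3)])
```

```text
-0.3 0.3 0.1 0.0061 0.0328 0.0012 50; -0.4 0.3 0 0.0061 0.0328 0.0015 50; -0.3 0.3 0.1 0.0061 0.0328 0.0017 50
```

>>> drive_tool --motion "-0.3 0.3 0.1 0.0061 0.0328 0.001 50; -0.4 0.3 0 0.0061 0.0328 0.001 50; -0.3 0.3 0.1 0.005 0.025 0.001 50; 0 0 0 0 0 0 50"

```text
clock: 37.48
position: [0.6663, 0.0445, 0.1327]
ee_rot: [-0.004, 0.773, 0.634, -0.007]
contact_force: [0.1, -1.2, -0.8]
width: 0.0428
```

Run:
```python
from h import *
where()
b=f2w(30.5,-32.5)
plan([(*b,.11,-11.2,50,1),(*b,.065,-11.2,50,2)])
```

```text
t 37.48 pos [0.6663 0.0445 0.1327] psi -11.2 tilt 0.97 F [ 0.1 -1.2 -0.8] w 42.8 fence [ 19.  -35.5] psiF -0.1
-0.9 0.3 0 0.0031 0.0119 0.0225 50; 0 0 0 0 0 0.0225 50; 0 0 0 0 0 0.0225 50
```

>>> drive_tool --motion "-0.9 0.3 0 0.0031 0.0115 0.01 50; 0 0 0 0 0 0 50; 0 0 0 0 0 0.005 50; 0 0 0 0 0 0 50"

```text
clock: 37.98
position: [0.674, 0.0454, 0.1137]
ee_rot: [-0.002, 0.773, 0.635, -0.003]
contact_force: [0.3, -0.1, 0.0]
width: 0.0424
```

```bash
python3 look.py scene s25
python3 - <<'E'
from h import *
b=f2w(30.5,-32.5)
plan([(*b,.065,-11.2,50,2)])
E
```

```text
t 37.98 pos [0.674  0.0454 0.1137] psi -11.2 tilt 0.45 F [ 0.3 -0.1  0. ] w 42.4 fence [ 26.4 -33.1] psiF -0.0
-0.2 0.1 0 0.0004 0.002 0.0245 50; -0.2 0 0 0.0003 0.002 0.0246 50
```

View pics/s25.png

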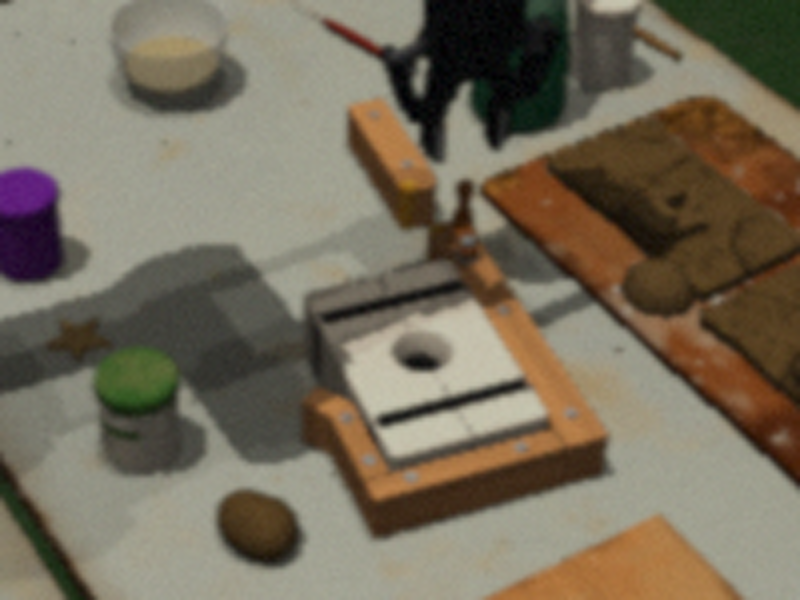

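The fingers (crop 433,155 and 498,143) straddle the knob at (464,185).

>>> drive_tool --motion "-0.2 0.1 0 0.0004 0.002 0.0245 50; -0.2 0 0 0.0003 0.002 0.022 50; 0 0 0 0 0 0 50; 0 0 0 0 0 0 0; 0 0 0 0 0 0 0; 0 0 0 0 0 0 0; 0 0 0 0 0 0 0" --newtons 25

```text
clock: 38.9
position: [0.6794, 0.0451, 0.0708]
ee_rot: [0.003, 0.773, 0.635, 0.002]
contact_force: [1.1, -0.3, -2.8]
width: 0.0127
```

```bash
python3 look.py scene s26
python3 - <<'E'
from h import *
s,p,R=st();f=w2f(p);a=np.arctan2(-(f[0]-17),f[1]+67);print(f,a,np.hypot(f[0]-17,f[1]+67))
E
```

```text
t 38.9 pos [0.6794 0.0451 0.0708] psi -11.2 tilt 0.37 F [ 1.1 -0.3 -2.8] w 12.7 fence [ 31.8 -32.3] psiF -0.0
[ 31.7430769  -32.32473011] -0.4020193292254937 37.67933993803265
```

View pics/s26.png

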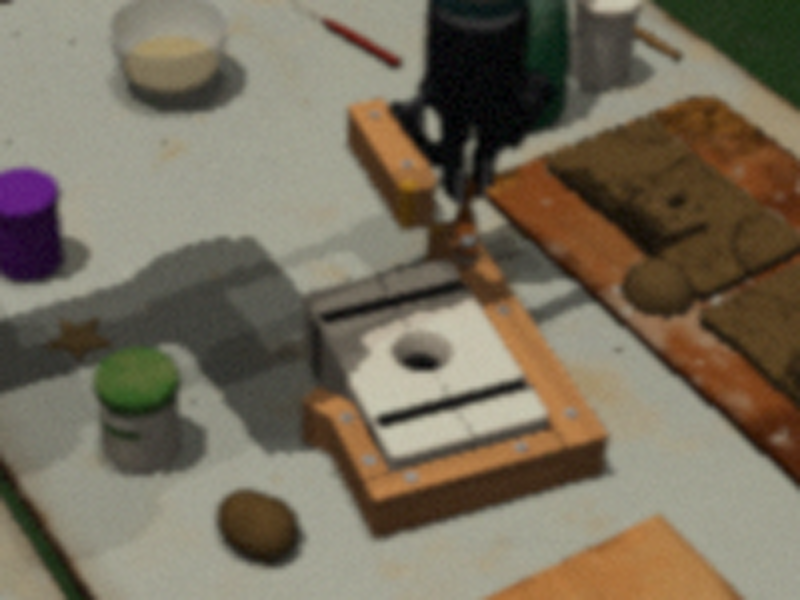

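```bash
cat >> h.py <<'E'
def arc(a0,a1,n,r=37,cx=17,cy=-67,hand=0,z=.068):
    w=[]
    for a in np.linspace(a0,a1,n+1)[1:]:
        w.append((*f2w(cx-r*np.sin(a),cy+r*np.cos(a)),z,-11.2,hand,1))
    plan(w)
def ka():
    s,p,R=st();f=w2f(p);print(f.round(1),"a",np.arctan2(-(f[0]-17),f[1]+67).round(3),"r",np.hypot(f[0]-17,f[1]+67).round(1))
E
python3 - <<'E'
from h import *
arc(-.4,.7,7)
E
```

```text
0.4 0 0 0.0012 -0.0059 0.0027 0; 0 0 0 0.001 -0.0057 0 0; 0 0 0 0 -0.0058 0 0; 0 0 0 -0.0008 -0.0057 0 0; 0 0 0 -0.0018 -0.0056 0 0; 0 0 0 -0.0026 -0.0052 0 0; 0 0 0 -0.0034 -0.0047 0 0
```

>>> drive_tool --motion "0.4 0 0 0.0017 -0.0056 0.002 0; 0 0 0 0.001 -0.0057 0 0; 0 0 0 0 -0.0058 0 0; 0 0 0 -0.0008 -0.0057 0 0; 0 0 0 -0.0018 -0.0056 0 0; 0 0 0 -0.0026 -0.0052 0 0; 0 0 0 -0.0034 -0.0047 0 0"

```text
clock: 39.83
position: [0.6607, 0.0517, 0.0713]
ee_rot: [0.011, 0.772, 0.635, 0.02]
contact_force: [6.4, 5.1, -5.4]
width: 0.0129
```

Run:
```python
from h import *
where();ka()
arc(.75,1.35,4);arc(.75,1.6,6)
```

```text
t 39.83 pos [0.6607 0.0517 0.0713] psi -11.2 tilt 2.61 F [ 6.4  5.1 -5.4] w 12.9 fence [ 12.2 -29.5] psiF -0.0
[ 12.2 -29.5] a 0.128 r 37.8
2.4 -0.9 0 -0.0146 -0.0243 0.002 0; 0 0 0 -0.0045 -0.0031 0 0; 0 0 0 -0.0051 -0.0024 0 0; 0 0 0 -0.0053 -0.0016 0 0
2.4 -0.9 0 -0.0143 -0.0241 0.002 0; 0 0 0 -0.0043 -0.003 0 0; 0 0 0 -0.0047 -0.0023 0 0; 0 0 0 -0.005 -0.0017 0 0; 0 0 0 -0.0051 -0.0009 0 0; 0 0 0 -0.0052 -0.0003 0 0
```

Run:
```python
from h import *
arc(.128,1.1,5)
```

```text
2.4 -0.9 0 -0.0025 -0.007 0.0029 0; 0 0 0 -0.0029 -0.0066 0 0; 0 0 0 -0.0041 -0.0058 0 0; 0 0 0 -0.0052 -0.005 0 0; 0 0 0 -0.0061 -0.0039 0 0
```

>>> drive_tool --motion "1.5 -0.5 0 -0.002 -0.009 0.001 0; 0.5 0 0 -0.003 -0.009 0 0; 0.5 0 0 -0.004 -0.009 0 0; 0.5 0.3 0 -0.005 -0.008 0 0; 0.5 0.3 0 -0.006 -0.007 0 0"

```text
clock: 40.45
position: [0.6319, 0.043, 0.0717]
ee_rot: [-0.003, 0.772, 0.636, 0.016]
contact_force: [8.1, 0.8, -7.2]
width: 0.0131
```

Run:
```python
from h import *
where();ka();s,p,R=st();print(np.degrees((R.inv()*Rn.from_matrix([[-np.sin(-.195),np.cos(-.195),0],[np.cos(-.195),np.sin(-.195),0],[0,0,-1]])).as_rotvec()).round(1))
```

```text
t 40.45 pos [0.6319 0.043  0.0717] psi -11.0 tilt 1.89 F [ 8.1  0.8 -7.2] w 13.1 fence [-14.4 -43.6] psiF 0.1
[-14.4 -43.6] a 0.929 r 39.2
[ 1.  -1.6  0.2]
```

>>> drive_tool --motion "0.6 -0.8 0 -0.008 -0.0045 0.001 0; 0.4 -0.5 0 -0.009 -0.003 0 0; 0 -0.5 0 -0.009 -0.002 0 0; 0 -0.5 0 -0.009 0 0 0"

```text
clock: 40.95
position: [0.6233, 0.0215, 0.0719]
ee_rot: [0.001, 0.774, 0.634, 0.009]
contact_force: [3.8, 23.3, -5.0]
width: 0.0125
```

```bash
python3 look.py scene s27
python3 - <<'E'
from h import *
ka();s,p,R=st();print(np.degrees((R.inv()*Rn.from_matrix([[-np.sin(-.195),np.cos(-.195),0],[np.cos(-.195),np.sin(-.195),0],[0,0,-1]])).as_rotvec()).round(1))
E
```

```text
t 40.95 pos [0.6233 0.0215 0.0719] psi -11.4 tilt 1.0 F [ 3.8 23.3 -5. ] w 12.5 fence [-18.7 -66.3] psiF -0.2
[-18.7 -65.9] a 1.541 r 35.7
[ 0.7 -0.8 -0.2]
```

View pics/s27.png

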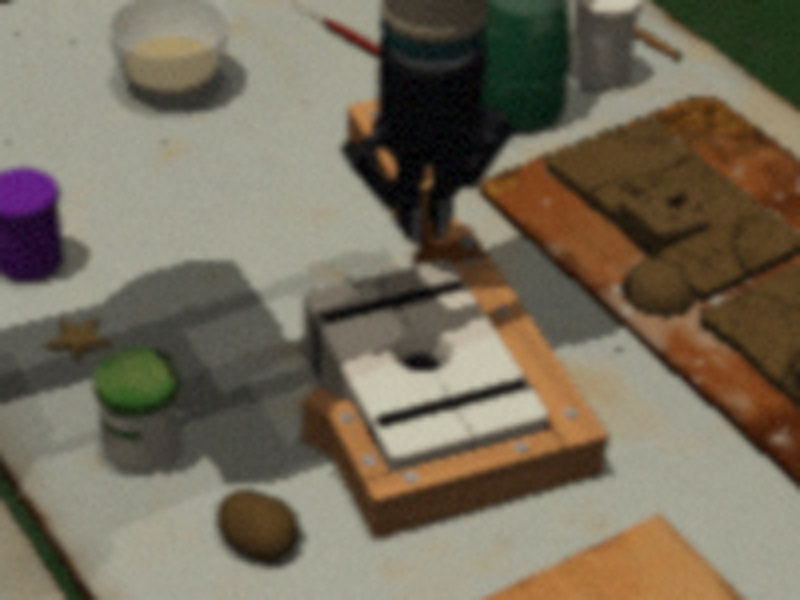

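>>> drive_tool --motion "0 0 0 -0.008 0 0 0; 0 0 0 0 0 0 0; 0 0 0 0 0 0 40; 0 0 0 0 0 0 40; 0 0 0 0 0 0 40; 0 0 0 0 0 -0.05 40; 0 0 0 0 0 -0.05 40; 0 0 0 0 0 -0.05 40; 0 0 0 0.03 -0.06 0 40; 0 0 0 0.03 -0.06 0 40; 0 0 0 0.03 -0.06 0 40; 0 0 0 0.02 -0.03 0 40"

```text
clock: 42.5
position: [0.4429, 0.1634, 0.2291]
ee_rot: [-0.003, 0.777, 0.629, 0.017]
contact_force: [0.9, 0.2, 0.8]
width: 0.0338
```

```bash
python3 look.py top t28; python3 look.py scene s28
```

```text
t 42.5 pos [0.4429 0.1634 0.2291] psi -12.1 tilt 2.02 F [0.9 0.2 0.8] w 33.8 fence [-223.1   37.9] psiF -0.9
t 42.55 pos [0.4398 0.1659 0.2292] psi -12.0 tilt 2.04 F [-3.3  2.3 -0.3] w 34.1 fence [-226.7   39.8] psiF -0.8
```

View pics/t28.png

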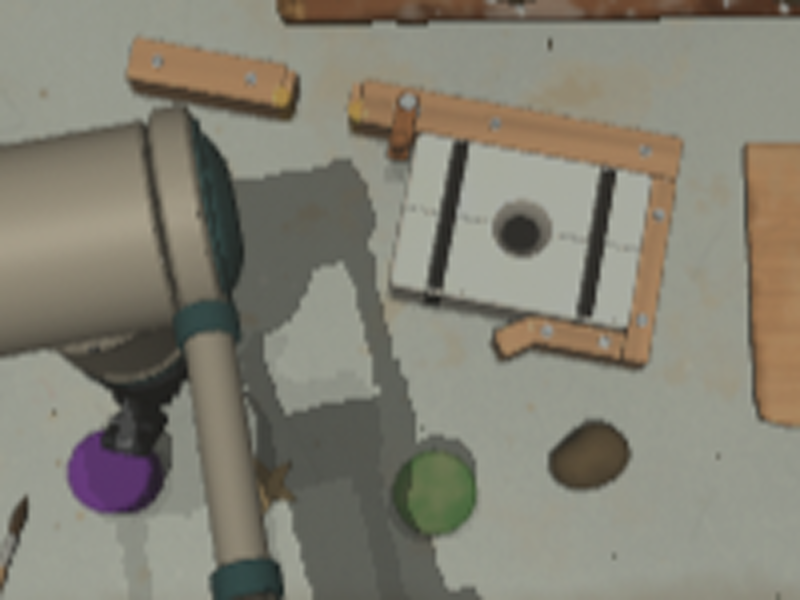

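View pics/s28.png

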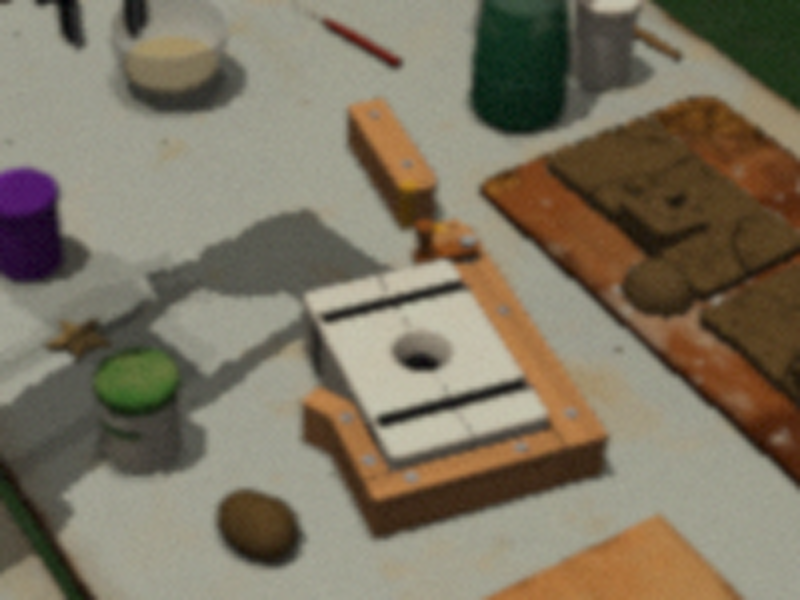

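Run:
```python
from h import *
z=np.load("t28.npz");P=pts("top",z["d"]);p=z["p"];F=P[...,:2]-FO;fx=F@EX*1000;fy=F@EY*1000
hsv=cv2.cvtColor(p,cv2.COLOR_RGB2HSV)
m=(abs(P[...,2]-.056)<.006)&(fx>-135)&(fx<5)&(fy<-60)&(fy>-275)&(hsv[...,1]<60)
q=np.stack([fx[m],fy[m]],1).astype(np.float32);r=cv2.minAreaRect(q);print(r)
print("ends y",np.percentile(q[:,1],[.5,99.5]),"x",np.percentile(q[:,0],[.5,99.5]))
# stop inner face from orange pixels z~.042
o=(abs(P[...,2]-.042)<.005)&(fx>-100)&(fx<-20)&(fy<-245)&(fy>-290)&(hsv[...,1]>80);print("stop top y",fy[o].max(),fy[o].min())
k=cr("top",(404,150),.08);s=cr("top",(408,100),.056);print("knob",k,"screw",s)
# others
def obj(nm,box,cond,zz):
    x0,y0,x1,y1=box;M=np.zeros(p.shape[:2],bool);M[y0:y1,x0:x1]=1;M&=cond
    kk,l,S,ce=cv2.connectedComponentsWithStats(M.astype(np.uint8));i=1+np.argmax(S[1:,4]);print(nm,S[i])
obj("pot",(240,220,280,260),(hsv[...,0]>35)&(hsv[...,0]<70)&(hsv[...,1]>70),.074)
obj("ball",(283,220,312,246),hsv[...,1]>60,.02)
for n in("scene0","s28"):
    pp=np.load(n+".npz")["p"];h=cv2.cvtColor(pp,cv2.COLOR_RGB2HSV)
    M=(h[...,0]>35)&(h[...,0]<70)&(h[...,1]>90);M[:200]=0;M[:,:185]=0;M[:,230:]=0;M[240:]=0
    v,u=np.nonzero(M);print("pot",u.mean(),v.mean())
    M=(h[...,0]>120)&(h[...,1]>90);M[:155]=0;M[:,:160]=0;M[:,195:]=0;M[200:]=0;v,u=np.nonzero(M);print("purple",u.mean(),v.mean())
```

```text
((-63.90629196166992, -166.70590209960938), (179.53677368164062, 121.12682342529297), 89.77494049072266)
ends y [-255.53097374  -77.81076511] x [-123.75049011   -4.74699122]
stop top y -258.4149560447421 -276.1635933006264
knob [-26.08748199 -70.67032546] screw [ 19.64507066 -65.51044345]
pot [249 233  20  20 319]
ball [288 226  19  16 221]
pot 203.67910447761193 215.2089552238806
purple 175.40334128878283 175.3508353221957
pot 203.81884057971016 214.81159420289856
purple 175.4775413711584 175.44917257683215
```

Run:
```python
from h import *
z=np.load("t28.npz")["p"];cv2.imwrite("pics/z28.png",cv2.resize(z[130:175,230:290],(800,600),interpolation=cv2.INTER_CUBIC)[:,:,::-1])
for zz in(.049,.054):
  for x,y in((17,-67),(-27,-67),(-27,-75),(-27,-59),(-20,-67)):
    u,v=proj("top",[*f2w(x,y),zz]);print(zz,(x,y),round((u-230+.5)*13.33),round((v-130+.5)*13.33))
u,v=proj("top",[*f2w(-20,-67),.085]);print("knob top",(u-230+.5)*13.33,(v-130+.5)*13.33)
```

```text
0.049 (17, -67) 297 222
0.049 (-27, -67) 262 405
0.049 (-27, -75) 297 412
0.049 (-27, -59) 227 399
0.049 (-20, -67) 267 376
0.054 (17, -67) 297 215
0.054 (-27, -67) 262 399
0.054 (-27, -75) 297 406
0.054 (-27, -59) 227 393
0.054 (-20, -67) 268 370
knob top 268.78354678721627 330.9025175765883
```

View pics/z28.png

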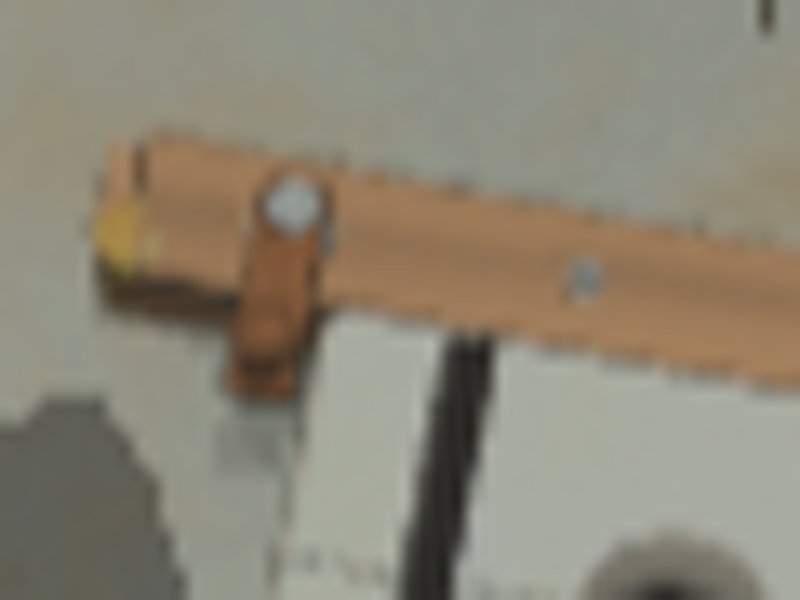

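The keeper bar (tip at crop 262,395, predicted 262,399 for fully shut) lies square and parallel to the mould's left end. The job is done, so I hand it in.

```bash
python3 -c "
from rig import *
print(sign_off())"
```

```text
the job is handed in; nothing more can be done
None
```

The job is done and handed in at about 43 s of the 72 s allowed. The thing in the way was the wooden rib. I picked it up at the second try, because the fingers slid over it on the first close, and laid it flat on the plywood board.

I pushed the mould into the notch and swung it a quarter turn with its corner held between the brass jaws. The swing stalled about 3° short of flush, so I gave one extra push from the near side to bring the long side onto the fence. Then I slid it right until the force rose to 17.5 N with no more movement, pinched the keeper knob and turned it to its stop.

**Mould:** the last pictures put its centre at about fence x = -64, y = -167 mm, against the wanted -61, -168. It is within 0.3° of square, and its left end is at -77.8 mm against an ideal -78 mm. The differences are within the calibration error and the 3 mm side play. Its right end measured 1 to 2 mm from the stop in that picture, which is below what the picture can resolve. I take it as home from the hard stop and from the keeper closing fully.

**Keeper:** its bar tip was within a pixel of where it should be when fully shut, and it lies parallel to the mould's end.

**Other things:** the pot, clay ball and purple pot had not moved between the first and last pictures. I did not measure the bowl, star and red rib again; I only saw the bowl and star in the later pictures, and the red rib was not checked. The rib was last seen on the board just after I put it down. The arm ended clear of everything at 0.23 m height.

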